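# Dry-fit the small stone lantern

### The job

Put the little stone lantern together on its square base stone to check the fit: first the plain round column, on it the hollow stone cap with its hollow upward (not the solid cap), then the square lamp house with the windows, and last the square roof with the knob. Set each piece gently and centred on the one below, with the lamp house and the roof turned square with the base stone, and leave the lantern standing by itself. Knock no piece over, and leave everything else on the bench where it is.

Things in the scene. Friction and masses are not known exactly. Their poses are not given: they have to be found in the camera images.
- base_stone: Heavy fixed square plinth of smooth off-white stone, the foot of the lantern: 110 x 110 mm, 30 mm high, with a step all round 20 mm up, and above it a flat square top of 84 x 84 mm on which a thin turned ring 61 mm across marks the middle. Origin: centre of its underside, on the bench; z up, x and y along its sides, so the top lies at z = 30 mm.
- shaft: Plain upright round column of pale speckled stone, 53 mm in diameter, 107 mm tall, about 0.5 kg, loose, standing. The only plain column in the work area (the other, much bigger one of 75 x 230 mm stands among the carved figures at the back and is fixed). Origin: centre of its underside, z up.
- hollow_cap: Low round cap of pale speckled stone with a round hollow in its top, like a thick ring or small bowl: 62 mm in diameter, 30 mm high, about 0.22 kg, loose, lying with the hollow up. Flat underside, flat rim on top. Origin: centre of its underside, z up.
- lamp_house: Square off-white stone block, 58 x 58 mm, 56 mm high, with one dark blind window (about 20 mm wide, 32 mm high, 7 mm deep) in each of the four sides, flat top and underside, about 0.3 kg, loose. Same from all four sides and either way up in looks; it stands upright. Origin: centre of its underside; z up, x and y along its sides.
- roof: Square off-white stone roof, 100 x 100 mm, flat underside, eaves 10 mm thick, above them three smaller square steps (80, 58 and 38 mm wide, tops 17, 24 and 31 mm above the underside), and on top a round upright knob 28 mm in diameter that rises from 31 to 72 mm above the underside, to be gripped by; about 0.32 kg, loose. Origin: centre of its underside; z up, x and y along its sides.
- solid_cap: Round cap of pale speckled stone with a flat solid top, 62 mm in diameter, 47 mm high, loose. Not part of this lantern; leave it. Origin: centre of its underside.
- wax_block: Small block of pale wax, 30 x 44 x 26 mm (x, y, z), loose bystander; leave it. Origin: centre of its underside.
- tape_measure: Yellow tape measure standing on edge, 35 x 72 x 62 mm (x, y, z), loose bystander; leave it. Origin: under its middle, on the bench.
- rubbing_stone: Greenish grey rubbing stone, a flat bar of 41 x 101 x 25 mm (x, y, z), loose bystander; leave it. Origin: centre of its underside.
- jar: Dusty glass jar with a screw cap, 47 mm in diameter, 88 mm tall, loose bystander; leave it. Origin: centre of its underside.
Things that resemble listed ones, but are neither listed nor needed, are in the scene too. What is shaped like the lamp_house but yellow is not meant.

How it is judged:
By the outcome, as a careful person would: the job done as asked, in the order asked, and still so for the second after the job is handed in, with the robot touching nothing.
It also fails if it takes over 93 s, if anything falls off the work surface, if the arm or the gripper's body presses on something with over 40 N, if the wrist force passes 120 N, or if a joint passes its speed limit or range.

### The arm

A 6-joint arm with a two-finger parallel gripper is mounted at the origin on a cart in front of the work surface, level with it; the furniture and walls round the work are solid. World frame = base frame: x ahead of the robot, y to its left, z up, the work surface at z = 0. Lengths are in mm, angles in rad, forces in N, time in s.
With the tool pointing down it reaches from about 350 to 975 mm from the base axis. Payload 7.1 kg.
Tool frame: the origin (TCP) lies at the very end of the fingers, on their centre line; the grasp point (between the pads) lies 19 mm behind it; z points along the fingers, y is the direction in which the jaws open and shut (so a half turn about z gives the same grasp; the last joint's range is limited). The gripper opens to 88 mm and grips with 3 to 60 N. Pads are 20 mm wide; open, the fingers measure 115 mm over their backs; the gripper's body (75 mm by 178 mm) begins 61 mm behind the grasp point.
Start: joints at [-1.24, 0.423, 1.63, -0, 1.089, -0.019], TCP at [214.21, -587.127, 222.675] pointing down, gripper open.
Joint ranges: [-3, 3], [-0.9, 2.11], [0.09, 2.58], [-1.31, 4.45], [0.11, 2.69], [-2.54, 2.54]. Speed limits (rad/s): [2.39, 2.39, 3.01, 3.14, 3.14, 3.14].

### API

Orientations are given as a rotation vector (axis times angle).
In Python, from workcell import ctrl, imaging gives the robot as it stands. The module is installed in compiled form; this text tells all that it offers.
- The arm moves only by the shell command python3 -m pendant 'ROWS'. ROWS is JSON, a list of rows, each an object with "turn": the turn, a rotation vector about the world's x, y, z in rad, a list of three; "dp": the shift along the world's x, y, z in m, a list of three; "claw": the finger opening in m, from 0 to 0.0878. A call has 1 to 8 rows; each row is the pose to reach, as a shift and turn from the pose commanded when the call began; what a row does not reach only later rows make up. A row lasts 1/10 s, in which the tool goes at most 50 mm and 8.59 degrees, less where a joint would pass 70% of its speed; a pose out of reach is approached as far as the arm can. A call with a gripper value outside its range is refused whole. The fingers move at their own pace and stop on an object; the grip force is fixed at half the most. Time passes only in rows, so rows that repeat a pose let the fingers close. It gives the time, the measured TCP pose, the force and the opening at its end, in the units of the state.
- ctrl.get_obs(): the state, without advancing time (a new reading comes with each control period).
- imaging.get_image(name): name is "side" or "top"; returns a dict with "pixels" (400x640x3 uint8, blue, green, red), "fov_y" (degrees; the focal length in pixels is half the picture's height over the tangent of half this angle, whatever the lens; pixels are square), "cx", "cy" (the principal point, pixels), "xyz" and "rotation" of the camera in the world. Camera axes: x right, y up, looking along -z (the intrinsics and any distortion apply to the point x, -y, -z); pixel columns grow to the right and rows downward; lengths in mm; the calibration is good to about 2 mm. A picture is of the moment at which its call begins. There is no depth.
- ctrl.close_job(): hands the job in, once; it reports no verdict.
The state is a dict: "t": time; "qpos": joint angles; "qvel": joint speeds; "joint_torque": joint torques, N m; "ee_pos": TCP position; "orientation": TCP orientation; "ft_force": force on the tool from outside, world axes, zero at the start; "moment": the same for the moment, N m; "width": finger opening in mm.
Only numpy, scipy, OpenCV 4.12 (cv2) and the standard library are available. Lean on these libraries where they do the work, as an engineer would, in place of code of your own. Each camera call takes 0.05 s, during which the arm holds its last target.

## Working session

There is one attempt and no reset: what is moved stays moved. The work goes in short steps, Python scripts to look and compute and a shell command to move; the robot and the scene stay as the last step left them, time stands still between calls to the robot, and variables do not carry over. Pictures are saved under pics/ and viewed, and the job is handed in when it is done.

```bash
mkdir -p pics; python3 - <<'E'
from workcell import ctrl, imaging
import cv2
for n in("side","top"):
    d=imaging.get_image(n); cv2.imwrite(f"pics/{n}0.png",d["pixels"])
    print(n,{k:v for k,v in d.items() if k!="pixels"})
print(ctrl.get_obs())
E
```

```text
side {'fov_y': 48.352028940294076, 'cx': 329.2636194060204, 'cy': 208.09275624191633, 'xyz': array([131.92339829, 743.59305424, 620.98158677]), 'rotation': array([ 0.33106924, -1.29923213, -2.36820565])}
top {'fov_y': 52.52110553135412, 'cx': 316.84086043025616, 'cy': 203.24208611522963, 'xyz': array([ 403.1441762 ,  -81.79518974, 1253.11403407]), 'rotation': array([ 0.11827185, -0.08580875, -1.56004858])}
{'t': 0.1, 'qpos': array([-1.23998808e+00,  4.23773130e-01,  1.63061617e+00, -1.19958400e-06,
        1.08858655e+00, -1.90060398e-02]), 'qvel': array([-0.00029217, -0.00010174, -0.00213539,  0.00057816,  0.00066014,
        0.00153608]), 'joint_torque': array([-4.50917414e-04, -5.45614672e+01, -2.74324751e+01,  6.44835108e-02,
        1.88023987e-02, -4.91684466e-05]), 'ee_pos': array([ 214.05841796, -586.66285649,  221.9729702 ]), 'orientation': array([-3.09231486e+00, -5.46452681e-01,  3.38859277e-04]), 'ft_force': array([ 0.012281  , -0.1721942 , -0.09981733]), 'moment': array([-0.01035644, -0.04759982,  0.04156665]), 'width': 88.15135352528495}
```

```bash
ls -la; ls pics
```

```text
total 12
drwxr-xr-x  3 agent agent 4096 Dec  6 15:08 .
drwxr-xr-x 23 root  root  4096 Dec  6 15:08 ..
drwxr-xr-x  2 agent agent 4096 Dec  6 15:09 pics
side0.png
top0.png
```

View pics/side0.png

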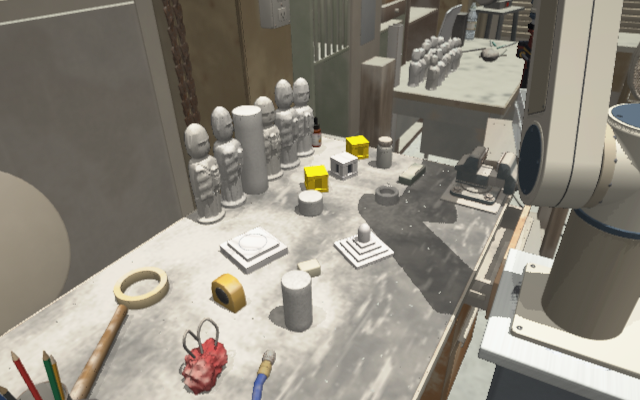

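View pics/top0.png

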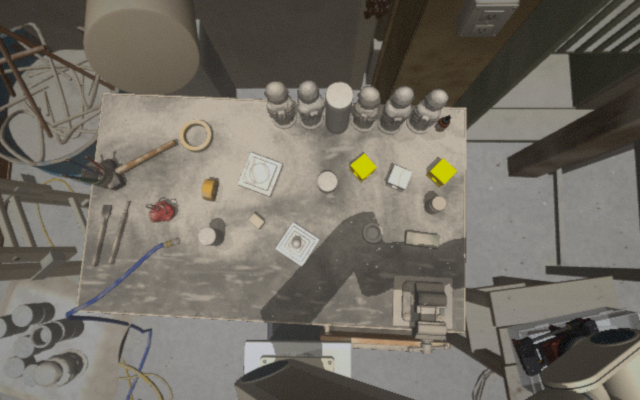

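```bash
cat > h.py <<'E'
import numpy as np, cv2
from scipy.spatial.transform import Rotation as R
from scipy.optimize import least_squares
def cam(d):
    f=200/np.tan(np.radians(d["fov_y"]/2)); return f,d["cx"],d["cy"],np.array(d["xyz"]),R.from_rotvec(d["rotation"]).as_matrix()
def proj(d,P):
    f,cx,cy,c,Rm=cam(d); q=(np.atleast_2d(P)-c)@Rm
    return np.c_[cx+f*q[:,0]/-q[:,2], cy-f*q[:,1]/-q[:,2]]
def back(d,uv,z):
    f,cx,cy,c,Rm=cam(d); uv=np.atleast_2d(np.float64(uv))
    r=np.c_[(uv[:,0]-cx)/f,-(uv[:,1]-cy)/f,-np.ones(len(uv))]@Rm.T
    return c+r*((z-c[2])/r[:,2])[:,None]
def crop(img,x,y,w,h,s,name):
    c=cv2.resize(img[y:y+h,x:x+w],None,fx=s,fy=s,interpolation=cv2.INTER_CUBIC)
    for i in range(0,w,10):
        cv2.line(c,(i*s,0),(i*s,6 if (x+i)%50 else 14),(0,0,255),1)
        if (x+i)%20==0: cv2.putText(c,str(x+i),(i*s+2,20),0,.4,(0,0,255),1)
    for i in range(0,h,10):
        cv2.line(c,(0,i*s),(6,i*s),(0,0,255),1)
        if (y+i)%20==0: cv2.putText(c,str(y+i),(8,i*s+4),0,.4,(0,0,255),1)
    cv2.imwrite("pics/"+name,c)
E
python3 - <<'E'
from h import *
t=cv2.imread("pics/top0.png"); s=cv2.imread("pics/side0.png")
crop(t,190,140,130,130,6,"tA.png"[:2]+"1.png"); crop(t,310,140,150,110,5,"t2.png")
crop(s,210,215,190,130,4,"s1.png"); crop(s,290,130,140,90,5,"s2.png")
E
ls pics
```

```text
s1.png
s2.png
side0.png
t2.png
tA1.png
top0.png
```

```bash
python3 - <<'E'
from h import *
t=cv2.imread("pics/top0.png")
crop(t,190,210,135,60,5,"tb.png");crop(t,230,145,80,60,8,"tc.png")
E
```

```text
(no output)
```

View pics/tb.png

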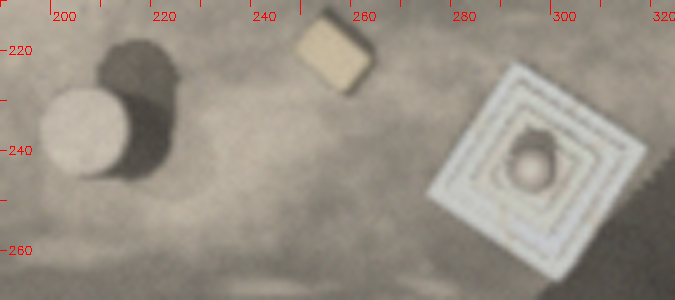

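View pics/tc.png

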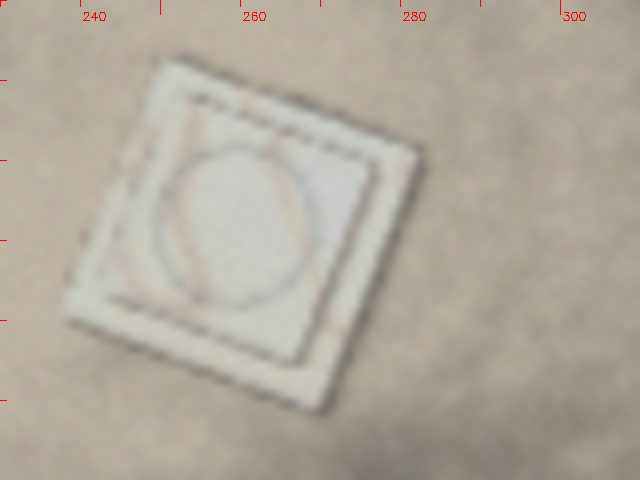

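View pics/t2.png

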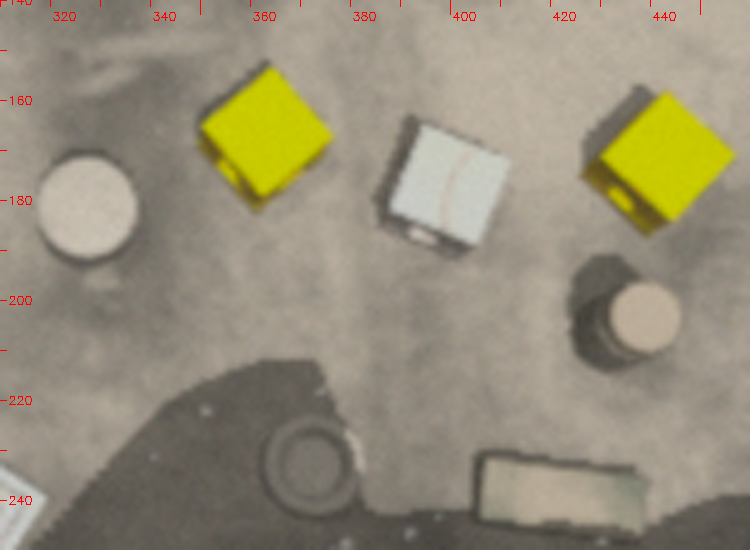

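View pics/s1.png

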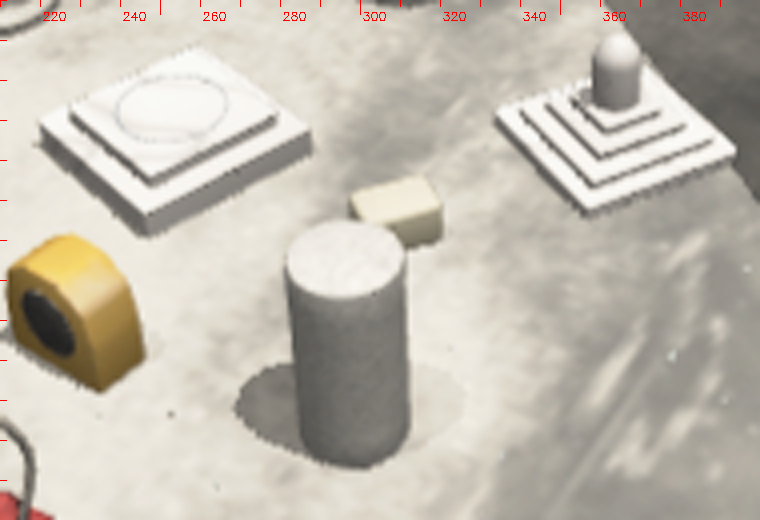

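View pics/s2.png

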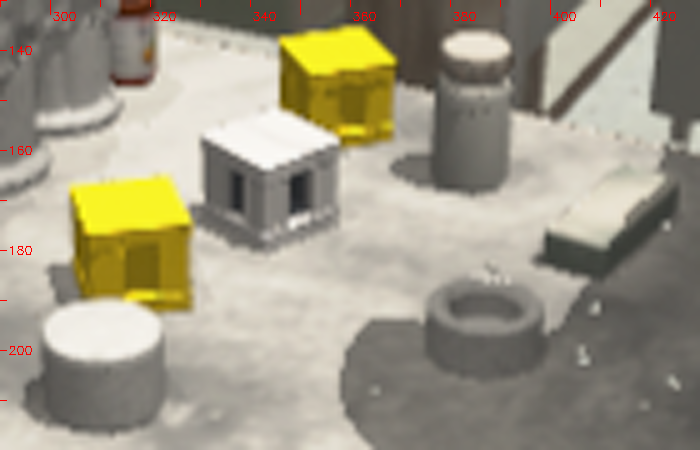

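```bash
python3 - <<'E'
from h import *
t=cv2.imread("pics/top0.png"); s=cv2.imread("pics/side0.png")
crop(t,270,215,60,55,10,"tr.png"); crop(t,380,155,40,40,14,"tl.png"); crop(t,190,215,50,40,14,"ts.png"); crop(t,355,215,40,40,14,"th.png")
crop(s,330,215,70,60,10,"sr.png"); crop(s,325,145,40,40,14,"sl.png"); crop(s,275,265,45,70,8,"ss.png"); crop(s,370,180,35,30,16,"sh.png")
crop(s,215,225,80,50,10,"sb.png")
E
```

```text
(no output)
```

View pics/tr.png

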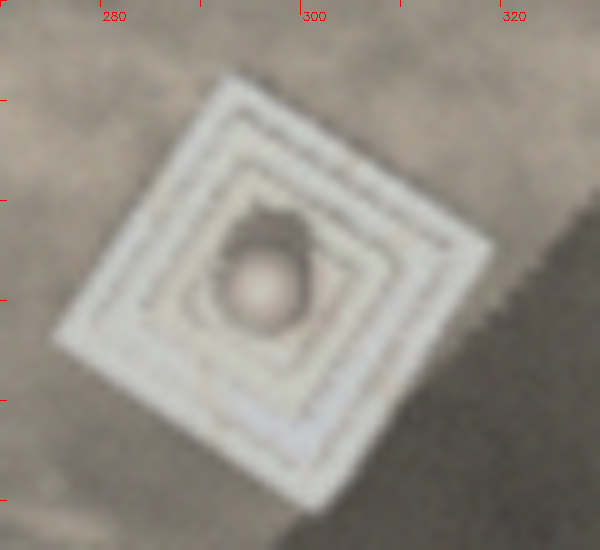

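View pics/tl.png

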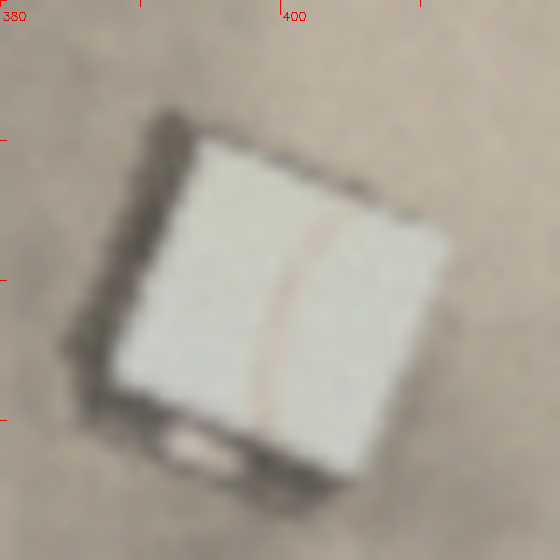

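View pics/ts.png

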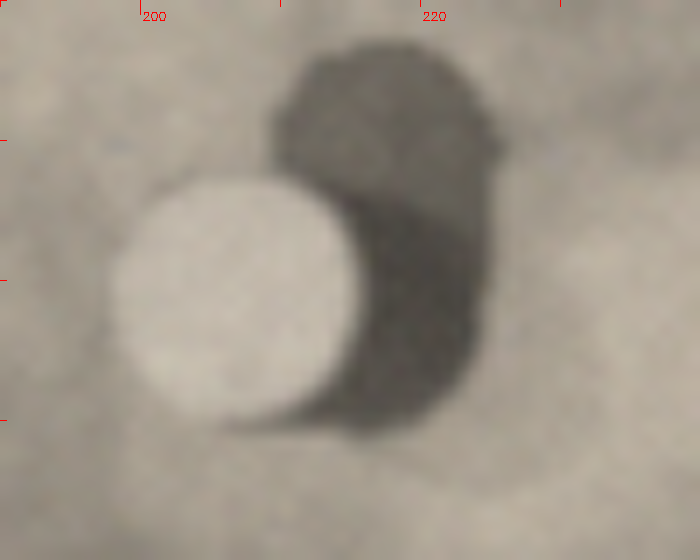

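View pics/th.png

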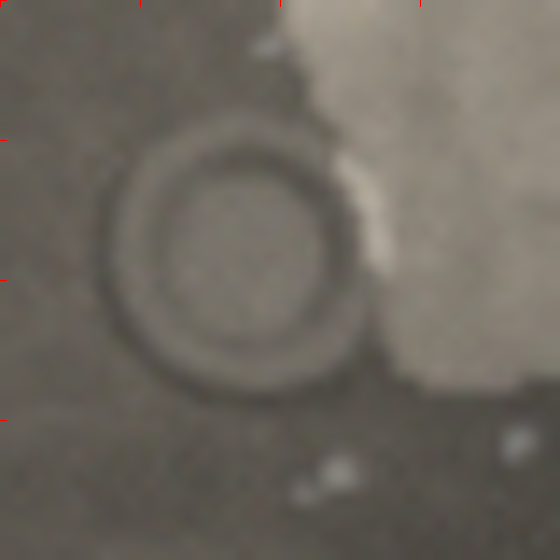

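View pics/sr.png

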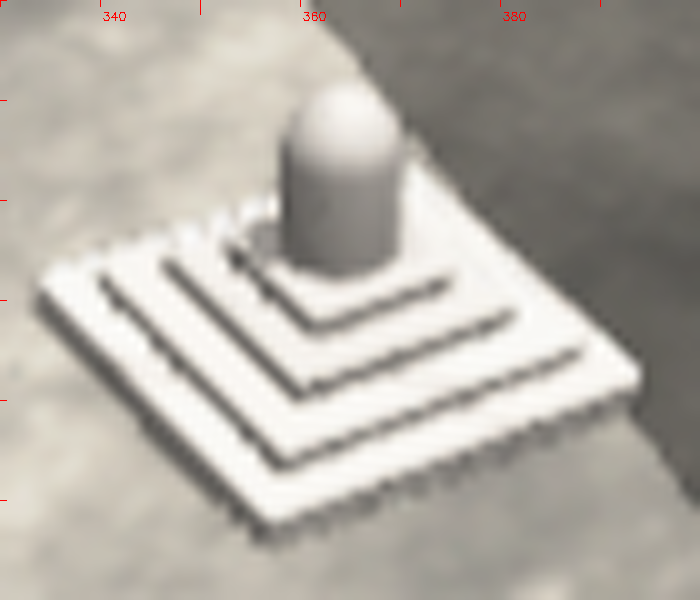

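View pics/sl.png

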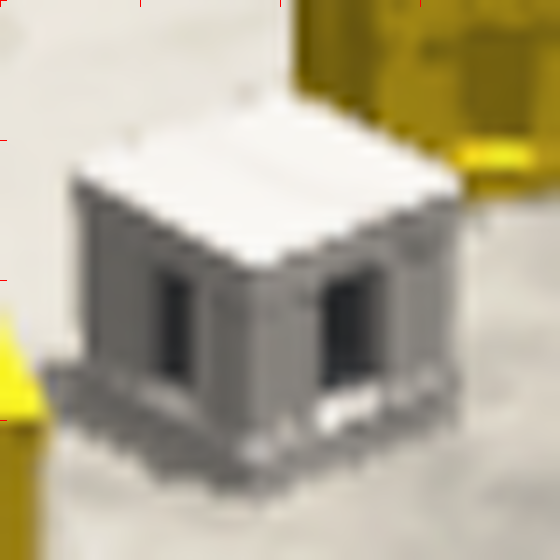

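View pics/ss.png

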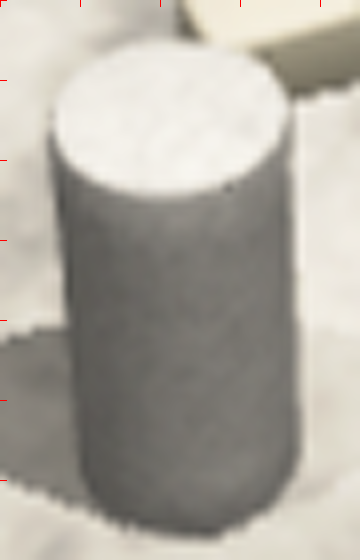

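View pics/sh.png

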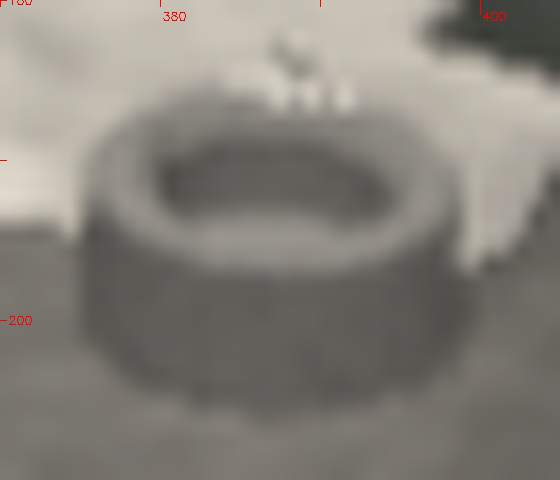

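View pics/sb.png

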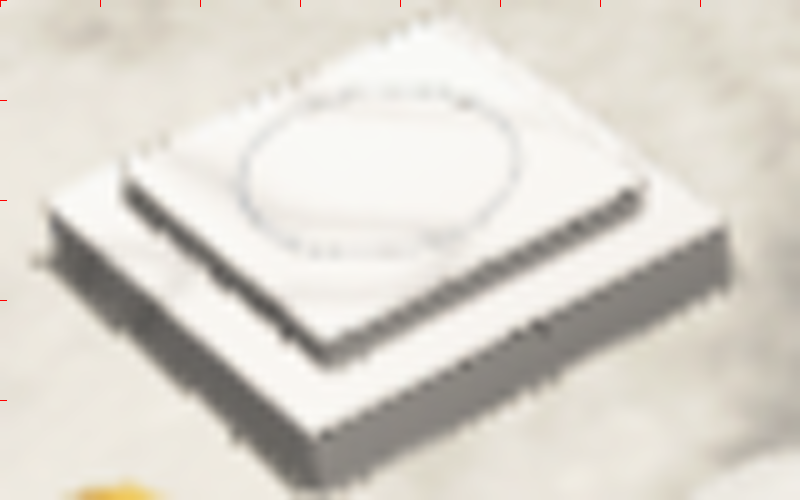

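```bash
cat > fit.py <<'E'
from h import *
from workcell import imaging
import sys
T={'fov_y': 52.52110553135412, 'cx': 316.84086043025616, 'cy': 203.24208611522963, 'xyz': np.array([ 403.1441762 ,  -81.79518974, 1253.11403407]), 'rotation': np.array([ 0.11827185, -0.08580875, -1.56004858])}
S={'fov_y': 48.352028940294076, 'cx': 329.2636194060204, 'cy': 208.09275624191633, 'xyz': np.array([131.92339829, 743.59305424, 620.98158677]), 'rotation': np.array([ 0.33106924, -1.29923213, -2.36820565])}
def px(x0,y0,s,pts): return (np.array(pts,float)+.5)/s-.5+[x0,y0]
def sq(h): return np.array([[h,h],[-h,h],[-h,-h],[h,-h]],float)
def assign(d,uv,hs):  # list of (uv pts, half, z)
    p0=back(d,uv[0][0],uv[0][2])[:,:2].mean(0)
    best=None
    for a0 in np.arange(0,np.pi/2,.26):
        def model(p):
            r=[]
            c,s=np.cos(p[2]),np.sin(p[2]); M=np.array([[c,-s],[s,c]])
            for pts,h,z in uv:
                q=sq(h)@M.T+p[:2]; pr=proj(d,np.c_[q,np.full(4,z)])
                D=np.linalg.norm(pts[:,None]-pr[None],axis=2).argmin(1)
                r.append(pts-pr[D])
            return np.concatenate(r)
        f=least_squares(lambda p:model(p).ravel(),[*p0,a0])
        if best is None or f.cost<best[0].cost: best=(f,model(f.x))
    f,r=best
    return f.x[:2],np.degrees(f.x[2])%90,r
def circ(d,box,rad,z):
    th=np.linspace(0,2*np.pi,361); 
    def res(p):
        pr=proj(d,np.c_[p[0]+rad*np.cos(th),p[1]+rad*np.sin(th),np.full(361,z)])
        return np.r_[pr[:,0].min(),pr[:,0].max(),pr[:,1].min(),pr[:,1].max()]-box
    p0=back(d,[[(box[0]+box[1])/2,(box[2]+box[3])/2]],z)[0,:2]
    f=least_squares(res,p0); return f.x,res(f.x)
E
python3 - <<'E'
from fit import *
np.set_printoptions(precision=2,suppress=True)
def show(n,r): print(n,r[0],round(r[1],2),'\n',r[2].T)
show("baseT",assign(T,[(px(230,145,8,[(193,95),(377,163),(298,363),(110,297)]),42,30),(px(230,145,8,[(170,57),(423,150),(325,408),(68,315)]),55,20)],0))
show("baseS",assign(S,[(px(215,225,10,[(125,180),(325,347),(642,185)]),42,30),(px(215,225,10,[(48,205),(318,435),(730,228)]),55,20)],0))
show("roofT",assign(T,[(px(270,215,10,[(230,75),(495,247),(318,512),(55,338)]),50,10)],0))
show("roofS",assign(S,[(px(330,215,10,[(38,290),(272,522),(640,370)]),50,10)],0))
show("lampT",assign(T,[(px(380,155,14,[(205,133),(450,240),(360,475),(112,380)]),29,56)],0))
show("lampS",assign(S,[(px(325,145,14,[(75,172),(257,265),(462,190),(285,97)]),29,56)],0))
def bx(x0,y0,s,b):
    p=px(x0,y0,s,[(b[0],b[2]),(b[1],b[3])]); return np.r_[p[:,0],p[:,1]]
print("ringT",circ(T,bx(230,145,8,(155,315,147,309)),30.5,30))
print("ringS",circ(S,bx(215,225,10,(240,520,90,255)),30.5,30))
print("shaftT",circ(T,bx(190,215,14,(112,360,175,422)),26.5,107))
print("shaftS",circ(S,bx(275,265,8,(52,292,40,195)),26.5,107))
print("hollT",circ(T,bx(355,215,14,(108,380,110,392)),31,30))
print("hollS",circ(S,bx(370,180,16,(85,462,92,275)),31,30))
E
```

```text
baseT [655.78 120.53] 70.21 
 [[ 1.36 -0.87 -0.91  0.97  0.25 -0.88 -0.39  0.49]
 [ 0.47 -0.14 -0.35  0.68  0.13 -0.04 -0.6  -0.12]]
baseS [654.65 123.88] 69.66 
 [[ 0.64 -0.22 -0.79  0.48  0.42 -0.53]
 [ 0.85 -0.12 -0.06 -0.03 -0.68  0.4 ]]
roofT [440.39   4.25] 57.25 
 [[ 0.07 -0.58 -0.21  0.73]
 [ 0.88  0.22 -0.93 -0.13]]
roofS [441.26   4.46] 58.78 
 [[ 1.03 -0.14 -0.85]
 [ 0.72 -0.29 -0.19]]
lampT [ 642.31 -303.32] 68.14 
 [[ 0.12 -0.53 -0.05  0.46]
 [-0.03  0.46 -0.44  0.02]]
lampS [ 640.91 -303.01] 66.88 
 [[ 0.24  0.2  -0.49  0.05]
 [ 0.   -0.3   0.2   0.17]]
ringT (array([655.74, 123.76]), array([ 0.13, -0.13,  0.41, -0.41]))
ringS (array([657.02, 121.72]), array([ 0.12, -0.12,  0.01, -0.  ]))
shaftT (array([457.57, 255.29]), array([-0.43,  0.43, -0.54,  0.53]))
shaftS (array([457.84, 256.23]), array([-0.4 ,  0.41, -0.67,  0.57]))
hollT (array([ 475.73, -222.29]), array([-0.62,  0.62, -0.25,  0.24]))
hollS (array([ 475.34, -222.12]), array([-0.08,  0.07, -0.22,  0.2 ]))
```

```bash
cat > st.py <<'E'
from h import *
from workcell import ctrl
def st():
    o=ctrl.get_obs(); M=R.from_rotvec(o["orientation"]).as_matrix()
    print("t",round(o["t"],2),"tcp",o["ee_pos"].round(1),"yang",round(np.degrees(np.arctan2(M[1,1],M[0,1])),2),"z",M[:,2].round(3),"w",round(o["width"],1),"F",o["ft_force"].round(1),"q",o["qpos"].round(2))
    return o
if __name__=="__main__": st()
E
python3 st.py
python3 -m pendant '[{"dp":[0.01,0.01,0.01],"turn":[0,0,0.05],"claw":0.0878},{"dp":[0.03,0.04,0.02],"turn":[0,0,0.12],"claw":0.0878},{"dp":[0.06,0.07,0.04],"turn":[0,0,0.22],"claw":0.0878},{"dp":[0.09,0.105,0.06],"turn":[0,0,0.32],"claw":0.0878},{"dp":[0.12,0.14,0.08],"turn":[0,0,0.40],"claw":0.0878},{"dp":[0.15,0.18,0.08],"turn":[0,0,0.48],"claw":0.0878},{"dp":[0.18,0.22,0.08],"turn":[0,0,0.56],"claw":0.0878},{"dp":[0.21,0.26,0.08],"turn":[0,0,0.64],"claw":0.0878}]'
python3 st.py
```

```text
t 0.1 tcp [ 214.1 -586.7  222. ] yang -69.96 z [-0.     0.001 -1.   ] w 88.2 F [ 0.  -0.2 -0.1] q [-1.24  0.42  1.63 -0.    1.09 -0.02]
t: 0.9
ee_pos: [425.0, -324.9, 303.7]
orientation: [2.76, 1.499, 0.001]
ft_force: [1.1, 0.3, 0.6]
width: 87.9
t 0.9 tcp [ 425.  -324.9  303.7] yang -32.97 z [ 0.001 -0.    -1.   ] w 87.9 F [1.1 0.3 0.6] q [-0.68  0.2   1.75  0.    1.19 -0.1 ]
```

```bash

python3 -m pendant '[{"dp":[0.003,0.045,0],"turn":[0,0,0.05],"claw":0.0878},{"dp":[0.006,0.09,0],"turn":[0,0,0.10],"claw":0.0878},{"dp":[0.01,0.135,0],"turn":[0,0,0.15],"claw":0.0878},{"dp":[0.015,0.18,0],"turn":[0,0,0.2],"claw":0.0878},{"dp":[0.02,0.225,-0.01],"turn":[0,0,0.23],"claw":0.0878},{"dp":[0.025,0.27,-0.02],"turn":[0,0,0.23],"claw":0.0878},{"dp":[0.03,0.315,-0.04],"turn":[0,0,0.23],"claw":0.0878},{"dp":[0.033,0.36,-0.06],"turn":[0,0,0.23],"claw":0.0878}]'
python3 -m pendant '[{"dp":[0,0.045,-0.01],"turn":[0,0,0],"claw":0.0878},{"dp":[0,0.09,-0.02],"turn":[0,0,0],"claw":0.0878},{"dp":[0,0.135,-0.03],"turn":[0,0,0],"claw":0.0878},{"dp":[0,0.175,-0.04],"turn":[0,0,0],"claw":0.0878},{"dp":[0,0.205,-0.05],"turn":[0,0,0],"claw":0.0878},{"dp":[0,0.223,-0.06],"turn":[0,0,0],"claw":0.0878},{"dp":[0,0.223,-0.06],"turn":[0,0,0],"claw":0.0878},{"dp":[0,0.223,-0.06],"turn":[0,0,0],"claw":0.0878}]'
python3 st.py
python3 - <<'E'
from fit import *
import pickle
for n in("side","top"):
    d=imaging.get_image(n); cv2.imwrite(f"pics/{n}1.png",d["pixels"])
    print(n,proj(d,[[457.5,255.5,182]]))
s=cv2.imread("pics/side1.png");t=cv2.imread("pics/top1.png")
crop(s,230,190,130,150,4,"s1b.png");crop(t,160,190,100,90,6,"t1b.png")
E
```

```text
t: 1.7
ee_pos: [456.9, 35.0, 243.2]
orientation: [2.572, 1.802, 0.003]
ft_force: [1.8, 0.4, -0.5]
width: 87.5
t: 2.5
ee_pos: [456.3, 255.8, 182.9]
orientation: [2.573, 1.803, -0.001]
ft_force: [0.2, 0.2, 0.1]
width: 87.7
t 2.5 tcp [456.3 255.8 182.9] yang -19.96 z [-0.001 -0.    -1.   ] w 87.7 F [0.2 0.2 0.1] q [ 0.49  0.33  1.89 -0.    0.93  0.84]
side [[294.31226009 243.85557632]]
top [[198.10790176 234.43532831]]
```

View pics/s1b.png

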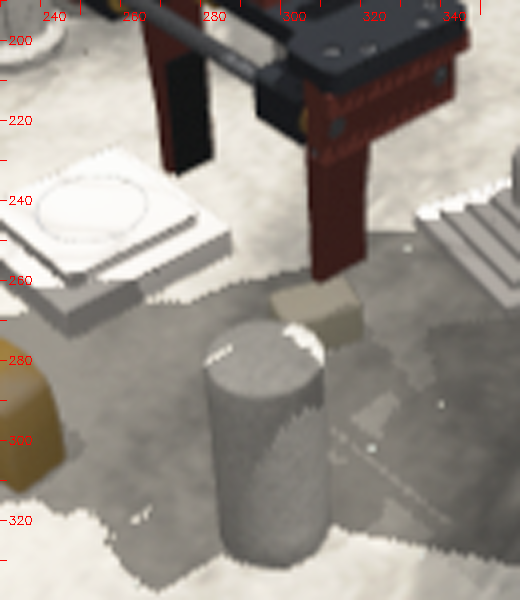

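View pics/t1b.png

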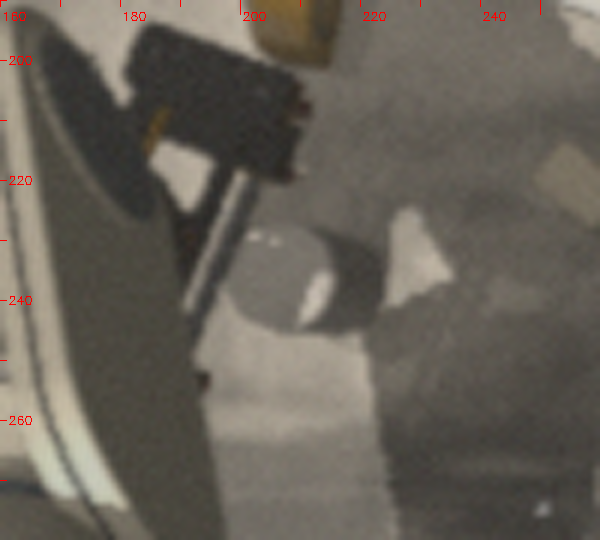

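```bash

python3 -m pendant '[{"dp":[0.001,0,-0.03],"turn":[0,0,0],"claw":0.0878},{"dp":[0.001,0,-0.06],"turn":[0,0,0],"claw":0.0878},{"dp":[0.001,0,-0.09],"turn":[0,0,0],"claw":0.0878},{"dp":[0.001,0,-0.11],"turn":[0,0,0],"claw":0.0878},{"dp":[0.001,0,-0.12],"turn":[0,0,0],"claw":0.0878},{"dp":[0.001,0,-0.12],"turn":[0,0,0],"claw":0.0878},{"dp":[0.001,0,-0.12],"turn":[0,0,0],"claw":0.07},{"dp":[0.001,0,-0.12],"turn":[0,0,0],"claw":0.06}]'; python3 st.py
python3 -m pendant '[{"dp":[0,0,0],"turn":[0,0,0],"claw":0.055},{"dp":[0,0,0],"turn":[0,0,0],"claw":0.048},{"dp":[0,0,0],"turn":[0,0,0],"claw":0.045},{"dp":[0,0,0],"turn":[0,0,0],"claw":0.045},{"dp":[0,0,0],"turn":[0,0,0],"claw":0.045},{"dp":[0,0,0],"turn":[0,0,0],"claw":0.045}]'; python3 st.py
```

```text
t: 3.4
ee_pos: [458.8, 255.8, 63.9]
orientation: [2.575, 1.799, 0.003]
ft_force: [0.3, 1.1, 0.5]
width: 75.6
t 3.4 tcp [458.8 255.8  63.9] yang -20.12 z [ 0.002  0.001 -1.   ] w 75.6 F [0.3 1.1 0.5] q [0.49 0.52 1.94 0.   0.67 0.84]
t: 4.0
ee_pos: [458.3, 255.7, 63.1]
orientation: [2.575, 1.799, 0.001]
ft_force: [0.6, -0.6, 6.7]
width: 53.2
t 4.0 tcp [458.3 255.7  63.1] yang -20.11 z [ 0.001  0.    -1.   ] w 53.2 F [ 0.6 -0.6  6.7] q [ 0.49  0.52  1.94 -0.    0.67  0.84]
```

```bash

python3 -m pendant '[{"dp":[0,0,0.01],"turn":[0,0,0],"claw":0.045},{"dp":[0,0,0.03],"turn":[0,0,0],"claw":0.045},{"dp":[0,0,0.06],"turn":[0,0,0],"claw":0.045},{"dp":[0.01,-0.007,0.085],"turn":[0,0,0],"claw":0.045},{"dp":[0.03,-0.02,0.1],"turn":[0,0,0],"claw":0.045},{"dp":[0.06,-0.04,0.1],"turn":[0,0,0],"claw":0.045},{"dp":[0.09,-0.06,0.1],"turn":[0,0,0],"claw":0.045},{"dp":[0.12,-0.08,0.1],"turn":[0,0,0],"claw":0.045}]'; python3 st.py
python3 -m pendant '[{"dp":[0.03,-0.02,0],"turn":[0,0,0],"claw":0.045},{"dp":[0.055,-0.038,0],"turn":[0,0,0],"claw":0.045},{"dp":[0.07,-0.049,0],"turn":[0,0,0],"claw":0.045},{"dp":[0.0775,-0.0533,-0.01],"turn":[0,0,0],"claw":0.045},{"dp":[0.0775,-0.0533,-0.03],"turn":[0,0,0],"claw":0.045},{"dp":[0.0775,-0.0533,-0.045],"turn":[0,0,0],"claw":0.045},{"dp":[0.0775,-0.0533,-0.05],"turn":[0,0,0],"claw":0.045},{"dp":[0.0775,-0.0533,-0.05],"turn":[0,0,0],"claw":0.045}]'; python3 st.py
python3 - <<'E'
from fit import *
for n in("side","top"):
    d=imaging.get_image(n); cv2.imwrite(f"pics/{n}2.png",d["pixels"])
s=cv2.imread("pics/side2.png");t=cv2.imread("pics/top2.png")
crop(s,200,160,120,120,5,"s2b.png");crop(t,210,130,90,80,7,"t2b.png")
E
```

```text
t: 4.8
ee_pos: [578.1, 174.6, 162.7]
orientation: [-2.574, -1.8, 0.002]
ft_force: [-0.2, -0.2, -4.1]
width: 52.7
t 4.8 tcp [578.1 174.6 162.7] yang -20.09 z [-0.001 -0.    -1.   ] w 52.7 F [-0.2 -0.2 -4.1] q [0.27 0.47 1.72 0.   0.96 0.62]
t: 5.6
ee_pos: [654.0, 122.6, 111.2]
orientation: [-2.573, -1.8, 0.004]
ft_force: [-0.5, -0.7, -4.5]
width: 53.3
t 5.6 tcp [654.  122.6 111.2] yang -20.07 z [-0.003 -0.    -1.   ] w 53.3 F [-0.5 -0.7 -4.5] q [0.17 0.61 1.6  0.   0.93 0.52]
```

View pics/s2b.png

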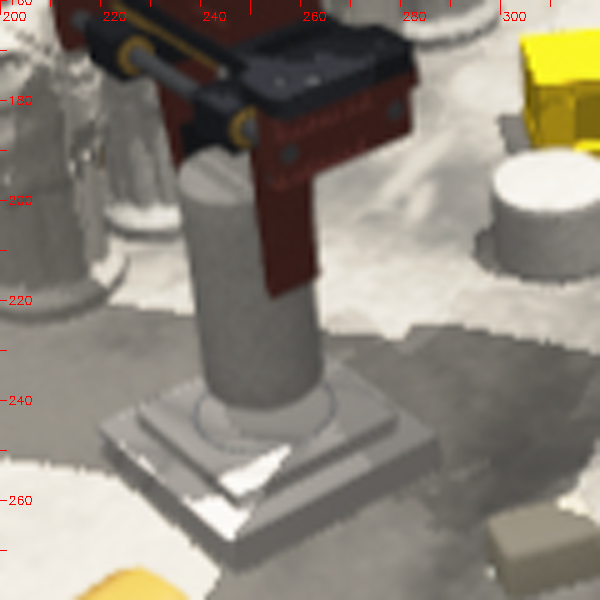

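View pics/t2b.png

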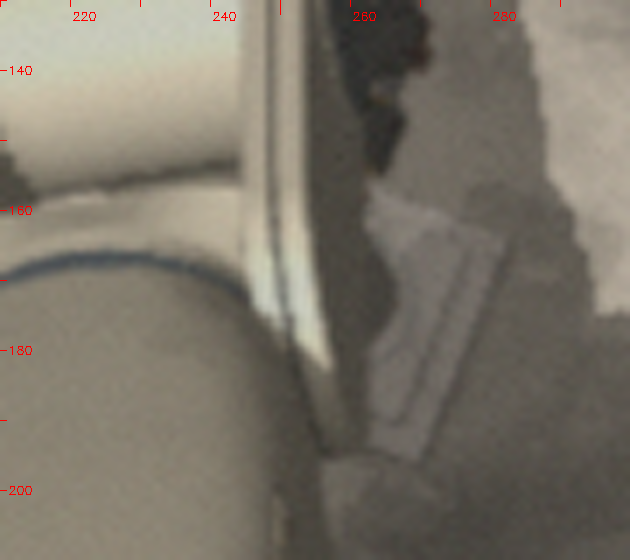

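```bash
python3 - <<'E'
from fit import *
s=cv2.imread("pics/side2.png")
crop(s,225,215,60,50,12,"s2c.png")
def ext(c,r,z):
    th=np.linspace(0,2*np.pi,361);p=proj(S,np.c_[c[0]+r*np.cos(th),c[1]+r*np.sin(th),np.full(361,z)]);return p[:,0].min(),p[:,0].max(),p[:,1].min(),p[:,1].max()
for c in [(655.8,122.4),(654,122.6)]:
  for z in (46,48,50): print(c,z,ext(c,26.5,z))
for c in [(655.8,122.4),(657,121.7)]: print(ext(c,30.5,30))
E
python3 st.py
```

```text
(655.8, 122.4) 46 (np.float64(239.92190056506928), np.float64(264.2854730424026), np.float64(229.1119653545111), np.float64(243.3185069165433))
(655.8, 122.4) 48 (np.float64(239.8165743307876), np.float64(264.2074275171244), np.float64(228.38231683985236), np.float64(242.57061807511135))
(655.8, 122.4) 50 (np.float64(239.71101624495742), np.float64(264.12921127599327), np.float64(227.6511037210741), np.float64(241.82105033258975))
(654, 122.6) 46 (np.float64(240.5279955681674), np.float64(264.90921515645977), np.float64(229.36808233030092), np.float64(243.5994593035713))
(654, 122.6) 48 (np.float64(240.4232427971785), np.float64(264.8317828359267), np.float64(228.63807749412018), np.float64(242.85120879942284))
(654, 122.6) 50 (np.float64(240.31825923209973), np.float64(264.7541809913102), np.float64(227.90650593486023), np.float64(242.10127706022436))
(np.float64(238.92061715164095), np.float64(266.71479041572775), np.float64(233.8619540037343), np.float64(250.37893032154037))
(np.float64(238.6793589120343), np.float64(266.44738922811393), np.float64(233.56138765155129), np.float64(250.04516042058506))
t 5.7 tcp [655.4 122.6 113. ] yang -20.08 z [ 0.  0. -1.] w 53.3 F [-0.3 -0.1 -4.4] q [0.17 0.61 1.6  0.   0.93 0.52]
```

View pics/s2c.png

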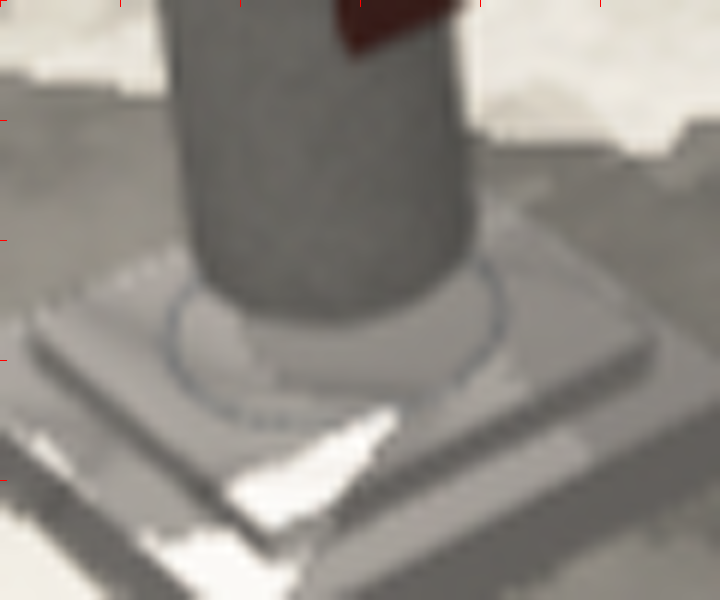

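```bash

python3 -m pendant '[{"dp":[0,0,-0.008],"turn":[0,0,0],"claw":0.045},{"dp":[0,0,-0.014],"turn":[0,0,0],"claw":0.045},{"dp":[0,0,-0.017],"turn":[0,0,0],"claw":0.045},{"dp":[0,0,-0.0185],"turn":[0,0,0],"claw":0.045},{"dp":[0,0,-0.0195],"turn":[0,0,0],"claw":0.045},{"dp":[0,0,-0.0195],"turn":[0,0,0],"claw":0.045}]'; python3 st.py
```

```text
t: 6.3
ee_pos: [655.6, 122.2, 93.3]
orientation: [2.575, 1.799, 0.0]
ft_force: [0.2, 0.3, -5.2]
width: 53.0
t 6.3 tcp [655.6 122.2  93.3] yang -20.12 z [ 0.  0. -1.] w 53.0 F [ 0.2  0.3 -5.2] q [0.17 0.64 1.6  0.   0.9  0.52]
```

```bash

python3 -m pendant '[{"dp":[0,0,-0.0005],"turn":[0,0,0],"claw":0.045},{"dp":[0,0,-0.001],"turn":[0,0,0],"claw":0.045}]'
python3 -m pendant '[{"dp":[0,0,-0.0005],"turn":[0,0,0],"claw":0.045},{"dp":[0,0,-0.0005],"turn":[0,0,0],"claw":0.045}]'
```

```text
t: 6.5
ee_pos: [655.7, 122.3, 93.2]
orientation: [2.575, 1.799, 0.001]
ft_force: [-2.6, -1.0, 7.9]
width: 52.8
t: 6.7
ee_pos: [655.8, 122.3, 93.2]
orientation: [2.575, 1.799, 0.001]
ft_force: [-3.1, -0.7, 6.6]
width: 53.2
```

```bash

python3 -m pendant '[{"dp":[0,0,0.0008],"turn":[0,0,0],"claw":0.052},{"dp":[0,0,0.0008],"turn":[0,0,0],"claw":0.055},{"dp":[0,0,0.0008],"turn":[0,0,0],"claw":0.06},{"dp":[0,0,0.0008],"turn":[0,0,0],"claw":0.07},{"dp":[0,0,0.0008],"turn":[0,0,0],"claw":0.08},{"dp":[0,0,0.0008],"turn":[0,0,0],"claw":0.0878},{"dp":[0,0,0.0008],"turn":[0,0,0],"claw":0.0878},{"dp":[0,0,0.0008],"turn":[0,0,0],"claw":0.0878}]'; python3 st.py
python3 -m pendant '[{"dp":[0,0,0.02],"turn":[0,0,0],"claw":0.0878},{"dp":[0,0,0.05],"turn":[0,0,0],"claw":0.0878},{"dp":[0,0,0.09],"turn":[0,0,0],"claw":0.0878},{"dp":[0,0,0.13],"turn":[0,0,0],"claw":0.0878},{"dp":[-0.02,-0.03,0.15],"turn":[0,0,0],"claw":0.0878},{"dp":[-0.05,-0.07,0.16],"turn":[0,0,0],"claw":0.0878},{"dp":[-0.08,-0.105,0.16],"turn":[0,0,0],"claw":0.0878},{"dp":[-0.1,-0.15,0.16],"turn":[0,0,0],"claw":0.0878}]'; python3 st.py
```

```text
t: 7.5
ee_pos: [655.5, 122.2, 92.5]
orientation: [-2.575, -1.799, -0.0]
ft_force: [0.1, 0.5, 1.0]
width: 88.0
t 7.5 tcp [655.5 122.2  92.5] yang -20.11 z [ 0.  0. -1.] w 88.0 F [0.1 0.5 1. ] q [0.17 0.64 1.6  0.   0.9  0.52]
t: 8.3
ee_pos: [553.6, -28.3, 253.1]
orientation: [2.574, 1.801, 0.001]
ft_force: [1.4, -0.5, 0.1]
width: 87.3
t 8.3 tcp [553.6 -28.3 253.1] yang -20.03 z [ 0.001  0.    -1.   ] w 87.3 F [ 1.4 -0.5  0.1] q [-0.07  0.28  1.76  0.    1.1   0.28]
```

```bash

python3 - <<'E'
from fit import *
for n in("side","top"):
    d=imaging.get_image(n); cv2.imwrite(f"pics/{n}3.png",d["pixels"])
s=cv2.imread("pics/side3.png");t=cv2.imread("pics/top3.png")
crop(s,210,165,80,110,5,"s3b.png");crop(t,235,140,60,60,10,"t3b.png");crop(t,350,210,45,45,12,"t3h.png")
E
```

View pics/s3b.png

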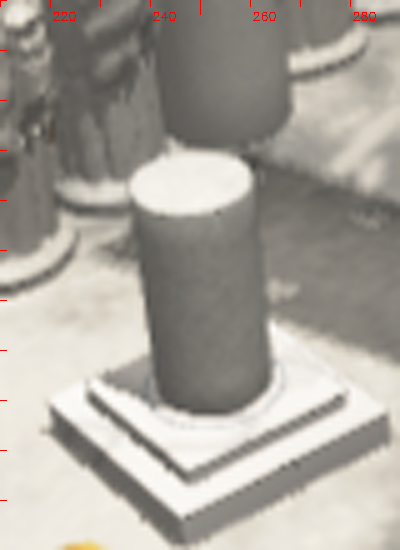

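View pics/t3b.png

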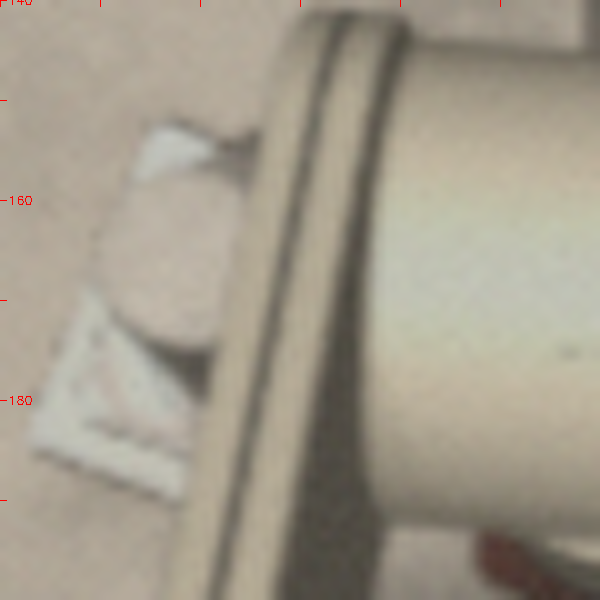

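View pics/t3h.png

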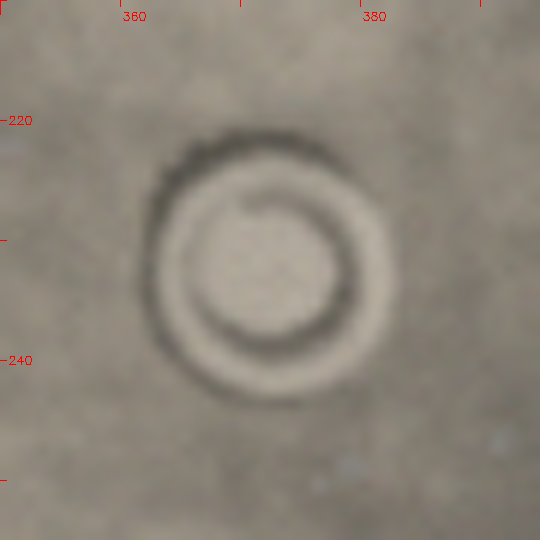

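```bash

python3 - <<'E'
from fit import *
def bx(x0,y0,s,b):
    p=px(x0,y0,s,[(b[0],b[2]),(b[1],b[3])]); return np.r_[p[:,0],p[:,1]]
print("hollT",circ(T,bx(350,210,12,(158,398,152,398)),31,30))
print("shaftTopS",circ(S,bx(210,165,5,(130,252,151,215)),26.5,137))
E
```

```text
hollT (array([ 475.75547971, -224.52390629]), array([-0.33782081,  0.33702358, -0.07008214,  0.06695265]))
shaftTopS (array([654.96415157, 123.2328264 ]), array([-0.64671382,  0.65063436, -0.28095005,  0.19730586]))
```

```bash

python3 -m pendant '[{"dp":[-0.015,-0.035,0],"turn":[0,0,0.14],"claw":0.0878},{"dp":[-0.03,-0.07,0],"turn":[0,0,0.28],"claw":0.0878},{"dp":[-0.045,-0.11,-0.02],"turn":[0,0,0.42],"claw":0.0878},{"dp":[-0.06,-0.145,-0.05],"turn":[0,0,0.56],"claw":0.0878},{"dp":[-0.07,-0.175,-0.09],"turn":[0,0,0.70],"claw":0.0878},{"dp":[-0.08,-0.196,-0.13],"turn":[0,0,0.84],"claw":0.0878},{"dp":[-0.08,-0.196,-0.16],"turn":[0,0,0.98],"claw":0.0878},{"dp":[-0.08,-0.196,-0.18],"turn":[0,0,1.12],"claw":0.0878}]';
python3 -m pendant '[{"dp":[0,0,0],"turn":[0,0,0.14],"claw":0.0878},{"dp":[0,0,0],"turn":[0,0,0.28],"claw":0.0878},{"dp":[0,0,-0.005],"turn":[0,0,0.42],"claw":0.0878},{"dp":[0,0,-0.02],"turn":[0,0,0.45],"claw":0.0878},{"dp":[0,0,-0.045],"turn":[0,0,0.45],"claw":0.0878},{"dp":[0,0,-0.0625],"turn":[0,0,0.45],"claw":0.0878},{"dp":[0,0,-0.0675],"turn":[0,0,0.45],"claw":0.0878},{"dp":[0,0,-0.0675],"turn":[0,0,0.45],"claw":0.08}]'; python3 st.py
python3 -m pendant '[{"dp":[0,0,0],"turn":[0,0,0],"claw":0.072},{"dp":[0,0,0],"turn":[0,0,0],"claw":0.066},{"dp":[0,0,0],"turn":[0,0,0],"claw":0.063},{"dp":[0,0,0],"turn":[0,0,0],"claw":0.06},{"dp":[0,0,0],"turn":[0,0,0],"claw":0.06},{"dp":[0,0,0],"turn":[0,0,0],"claw":0.06}]'; python3 st.py
```

```text
t: 9.2
ee_pos: [474.7, -223.9, 70.2]
orientation: [-1.219, -2.893, -0.001]
ft_force: [-0.3, -0.7, 0.7]
width: 87.7
t: 10.0
ee_pos: [475.5, -223.4, 4.4]
orientation: [-0.549, -3.092, -0.001]
ft_force: [-0.0, -0.8, 0.6]
width: 83.4
t 10.0 tcp [ 475.5 -223.4    4.4] yang 69.86 z [-0.001  0.001 -1.   ] w 83.4 F [-0.  -0.8  0.6] q [-0.46  0.63  1.95  0.    0.56 -1.68]
t: 10.6
ee_pos: [475.9, -224.0, 5.7]
orientation: [0.55, 3.092, -0.0]
ft_force: [0.5, 0.9, 5.4]
width: 61.0
t 10.6 tcp [ 475.9 -224.     5.7] yang 69.84 z [ 0.001 -0.    -1.   ] w 61.0 F [0.5 0.9 5.4] q [-0.46  0.63  1.95  0.    0.56 -1.68]
```

```bash

python3 -m pendant '[{"dp":[0,0,0],"turn":[0,0,0],"claw":0.065},{"dp":[0,0,0],"turn":[0,0,0],"claw":0.075},{"dp":[0,0,0],"turn":[0,0,0],"claw":0.085},{"dp":[0,0,0],"turn":[0,0,0],"claw":0.0878},{"dp":[0,0,0],"turn":[0,0,-0.14],"claw":0.0878},{"dp":[0,0,0],"turn":[0,0,-0.28],"claw":0.0878},{"dp":[0,0,0],"turn":[0,0,-0.42],"claw":0.0878},{"dp":[0,0,0],"turn":[0,0,-0.56],"claw":0.0878}]'
python3 -m pendant '[{"dp":[0,0,0],"turn":[0,0,-0.14],"claw":0.0878},{"dp":[0,0,0],"turn":[0,0,-0.28],"claw":0.0878},{"dp":[0,0,0],"turn":[0,0,-0.42],"claw":0.0878},{"dp":[0,0,0],"turn":[0,0,-0.56],"claw":0.0878},{"dp":[0,0,0],"turn":[0,0,-0.70],"claw":0.0878},{"dp":[0,0,0],"turn":[0,0,-0.84],"claw":0.0878},{"dp":[0,0,0],"turn":[0,0,-0.98],"claw":0.0878},{"dp":[0,0,0],"turn":[0,0,-1.01],"claw":0.08}]'; python3 st.py
python3 -m pendant '[{"dp":[0,0,0],"turn":[0,0,0],"claw":0.072},{"dp":[0,0,0],"turn":[0,0,0],"claw":0.066},{"dp":[0,0,0],"turn":[0,0,0],"claw":0.063},{"dp":[0,0,0],"turn":[0,0,0],"claw":0.058},{"dp":[0,0,0],"turn":[0,0,0],"claw":0.055},{"dp":[0,0,0],"turn":[0,0,0],"claw":0.055},{"dp":[0,0,0],"turn":[0,0,0],"claw":0.055}]'; python3 st.py
```

```text
t: 11.4
ee_pos: [475.4, -223.8, 4.9]
orientation: [-1.391, -2.817, 0.0]
ft_force: [0.7, -0.8, -0.3]
width: 87.8
t: 12.2
ee_pos: [475.4, -223.8, 4.9]
orientation: [-2.577, -1.796, 0.0]
ft_force: [0.2, 0.1, 0.1]
width: 82.9
t 12.2 tcp [ 475.4 -223.8    4.9] yang -20.25 z [-0.  0. -1.] w 82.9 F [0.2 0.1 0.1] q [-0.46  0.63  1.95 -0.    0.56 -0.11]
t: 12.9
ee_pos: [475.5, -223.8, 5.0]
orientation: [2.575, 1.8, 0.0]
ft_force: [-0.1, -0.5, 0.0]
width: 60.6
t 12.9 tcp [ 475.5 -223.8    5. ] yang -20.1 z [ 0. -0. -1.] w 60.6 F [-0.1 -0.5  0. ] q [-0.46  0.63  1.95 -0.    0.56 -0.11]
```

```bash

python3 -m pendant '[{"dp":[0,0,0.01],"turn":[0,0,0],"claw":0.055},{"dp":[0,0,0.03],"turn":[0,0,0],"claw":0.055},{"dp":[0,0,0.065],"turn":[0,0,0],"claw":0.055},{"dp":[0.005,0.01,0.1],"turn":[0,0,0],"claw":0.055},{"dp":[0.02,0.03,0.135],"turn":[0,0,0],"claw":0.055},{"dp":[0.035,0.065,0.165],"turn":[0,0,0],"claw":0.055},{"dp":[0.055,0.105,0.185],"turn":[0,0,0],"claw":0.055},{"dp":[0.075,0.145,0.19],"turn":[0,0,0],"claw":0.055}]'; python3 st.py
python3 -m pendant '[{"dp":[0.02,0.04,0],"turn":[0,0,0],"claw":0.055},{"dp":[0.04,0.08,0],"turn":[0,0,0],"claw":0.055},{"dp":[0.06,0.12,0],"turn":[0,0,0],"claw":0.055},{"dp":[0.08,0.155,0],"turn":[0,0,0],"claw":0.055},{"dp":[0.095,0.183,-0.005],"turn":[0,0,0],"claw":0.055},{"dp":[0.105,0.201,-0.015],"turn":[0,0,0],"claw":0.055},{"dp":[0.105,0.201,-0.03],"turn":[0,0,0],"claw":0.055},{"dp":[0.105,0.201,-0.038],"turn":[0,0,0],"claw":0.055}]'; python3 st.py
python3 - <<'E'
from fit import *
for n in("side",):
    d=imaging.get_image(n); cv2.imwrite(f"pics/{n}4.png",d["pixels"])
s=cv2.imread("pics/side4.png")
crop(s,200,140,100,100,6,"s4b.png")
E
```

```text
t: 13.7
ee_pos: [552.0, -77.7, 198.5]
orientation: [2.573, 1.796, 0.005]
ft_force: [1.0, -0.3, -2.3]
width: 60.6
t 13.7 tcp [552.  -77.7 198.5] yang -20.17 z [ 0.005 -0.001 -1.   ] w 60.6 F [ 1.  -0.3 -2.3] q [-0.16  0.35  1.8   0.    0.98  0.19]
t: 14.5
ee_pos: [653.7, 121.6, 154.7]
orientation: [-2.574, -1.799, 0.006]
ft_force: [-0.8, -0.3, -3.1]
width: 60.9
t 14.5 tcp [653.7 121.6 154.7] yang -20.08 z [-0.004 -0.001 -1.   ] w 60.9 F [-0.8 -0.3 -3.1] q [ 0.17  0.56  1.58 -0.    1.01  0.52]
```

View pics/s4b.png

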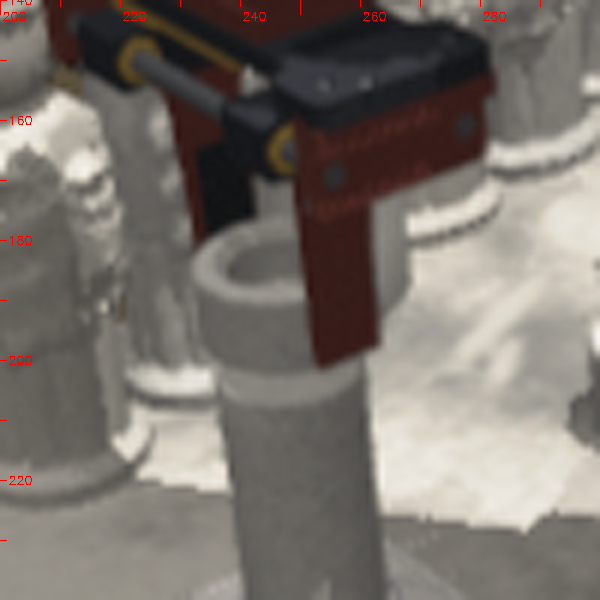

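```bash

python3 -m pendant '[{"dp":[0,0,-0.006],"turn":[0,0,0],"claw":0.055},{"dp":[0,0,-0.010],"turn":[0,0,0],"claw":0.055},{"dp":[0,0,-0.012],"turn":[0,0,0],"claw":0.055},{"dp":[0,0,-0.0135],"turn":[0,0,0],"claw":0.055},{"dp":[0,0,-0.0142],"turn":[0,0,0],"claw":0.055},{"dp":[0,0,-0.0142],"turn":[0,0,0],"claw":0.055}]'; python3 st.py
python3 -m pendant '[{"dp":[0,0,-0.0005],"turn":[0,0,0],"claw":0.055},{"dp":[0,0,-0.0008],"turn":[0,0,0],"claw":0.055},{"dp":[0,0,-0.0008],"turn":[0,0,0],"claw":0.055}]'; python3 st.py
```

```text
t: 15.15
ee_pos: [655.5, 122.2, 143.0]
orientation: [2.575, 1.799, 0.0]
ft_force: [0.2, -0.5, -2.7]
width: 60.8
t 15.15 tcp [655.5 122.2 143. ] yang -20.12 z [ 0.  0. -1.] w 60.8 F [ 0.2 -0.5 -2.7] q [ 0.17  0.57  1.58 -0.    0.98  0.52]
t: 15.45
ee_pos: [655.5, 122.3, 142.0]
orientation: [-2.575, -1.8, -0.0]
ft_force: [0.3, -0.3, -3.2]
width: 60.5
t 15.45 tcp [655.5 122.3 142. ] yang -20.11 z [ 0.  0. -1.] w 60.5 F [ 0.3 -0.3 -3.2] q [0.17 0.57 1.58 0.   0.98 0.52]
```

```bash

python3 -m pendant '[{"dp":[0,0,-0.0005],"turn":[0,0,0],"claw":0.055},{"dp":[0,0,-0.0005],"turn":[0,0,0],"claw":0.055}]'
python3 -m pendant '[{"dp":[0,0,-0.0005],"turn":[0,0,0],"claw":0.055},{"dp":[0,0,-0.0005],"turn":[0,0,0],"claw":0.055}]'
```

```text
t: 15.65
ee_pos: [655.5, 122.2, 141.7]
orientation: [2.575, 1.799, 0.0]
ft_force: [-0.5, 0.6, 0.1]
width: 60.8
t: 15.85
ee_pos: [655.6, 122.3, 141.7]
orientation: [2.575, 1.799, 0.001]
ft_force: [-1.9, -0.7, 4.7]
width: 60.6
```

```bash

python3 -m pendant '[{"dp":[0,0,0.0005],"turn":[0,0,0],"claw":0.060},{"dp":[0,0,0.0005],"turn":[0,0,0],"claw":0.063},{"dp":[0,0,0.0005],"turn":[0,0,0],"claw":0.066},{"dp":[0,0,0.0005],"turn":[0,0,0],"claw":0.075},{"dp":[0,0,0.0005],"turn":[0,0,0],"claw":0.085},{"dp":[0,0,0.0005],"turn":[0,0,0],"claw":0.0878},{"dp":[0,0,0.0005],"turn":[0,0,0],"claw":0.0878}]'; python3 st.py
python3 -m pendant '[{"dp":[0,0,0.015],"turn":[0,0,0],"claw":0.0878},{"dp":[0,0,0.04],"turn":[0,0,0],"claw":0.0878},{"dp":[0,0,0.07],"turn":[0,0,0],"claw":0.0878},{"dp":[0,-0.02,0.09],"turn":[0,0,0],"claw":0.0878},{"dp":[0,-0.06,0.1],"turn":[0,0,0],"claw":0.0878},{"dp":[0,-0.1,0.1],"turn":[0,0,0],"claw":0.0878},{"dp":[0,-0.145,0.1],"turn":[0,0,0],"claw":0.0878},{"dp":[0,-0.19,0.1],"turn":[0,0,0],"claw":0.0878}]'; python3 st.py
python3 - <<'E'
from fit import *
for n in("side","top"):
    d=imaging.get_image(n); cv2.imwrite(f"pics/{n}5.png",d["pixels"])
s=cv2.imread("pics/side5.png");t=cv2.imread("pics/top5.png")
crop(s,210,155,80,110,5,"s5b.png");crop(t,230,140,120,70,6,"t5b.png");crop(t,380,150,45,45,12,"t5l.png")
E
```

```text
t: 16.55
ee_pos: [655.4, 122.2, 141.4]
orientation: [-2.575, -1.799, 0.0]
ft_force: [-0.7, 0.7, -0.1]
width: 87.2
t 16.55 tcp [655.4 122.2 141.4] yang -20.11 z [-0.  0. -1.] w 87.2 F [-0.7  0.7 -0.1] q [0.17 0.58 1.58 0.   0.98 0.52]
t: 17.35
ee_pos: [655.6, -69.3, 243.2]
orientation: [2.574, 1.8, 0.002]
ft_force: [0.4, -0.1, -0.5]
width: 88.0
t 17.35 tcp [655.6 -69.3 243.2] yang -20.07 z [ 0.002 -0.    -1.   ] w 88.0 F [ 0.4 -0.1 -0.5] q [-0.12  0.45  1.53 -0.    1.15  0.23]
```

View pics/s5b.png

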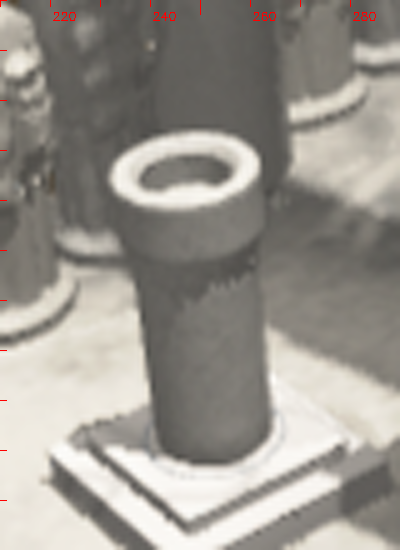

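View pics/t5b.png

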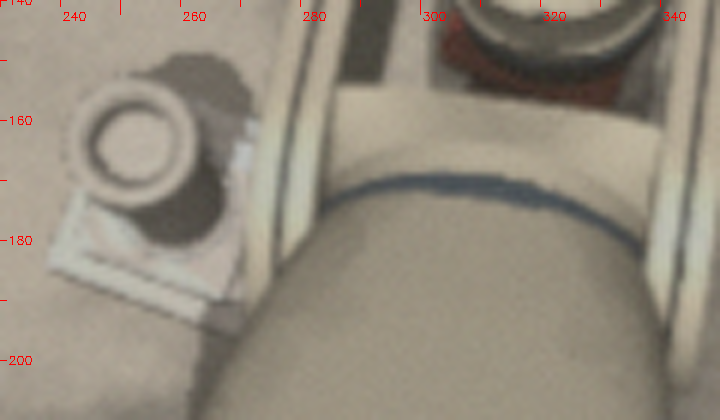

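View pics/t5l.png

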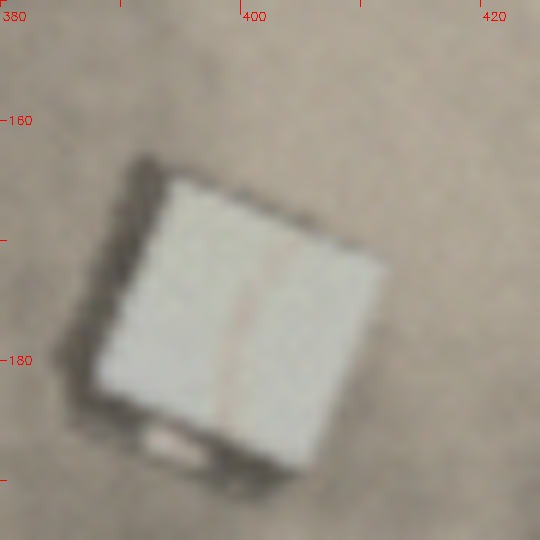

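```bash

python3 -m pendant '[{"dp":[0,-0.04,0],"turn":[0,0,-0.02],"claw":0.0878},{"dp":[-0.005,-0.085,0],"turn":[0,0,-0.038],"claw":0.0878},{"dp":[-0.008,-0.13,0],"turn":[0,0,-0.038],"claw":0.0878},{"dp":[-0.011,-0.17,-0.015],"turn":[0,0,-0.038],"claw":0.0878},{"dp":[-0.014,-0.205,-0.045],"turn":[0,0,-0.038],"claw":0.0878},{"dp":[-0.014,-0.228,-0.08],"turn":[0,0,-0.038],"claw":0.0878},{"dp":[-0.014,-0.236,-0.11],"turn":[0,0,-0.038],"claw":0.0878},{"dp":[-0.014,-0.236,-0.13],"turn":[0,0,-0.038],"claw":0.0878}]'; python3 st.py
python3 - <<'E'
from fit import *
d=imaging.get_image("side"); cv2.imwrite("pics/side6.png",d["pixels"]); crop(d["pixels"],290,100,110,100,6,"s6b.png")
E
```

```text
t: 18.25
ee_pos: [640.7, -304.6, 109.9]
orientation: [-2.609, -1.747, 0.001]
ft_force: [-0.1, -0.5, -0.4]
width: 87.8
t 18.25 tcp [ 640.7 -304.6  109.9] yang -22.39 z [-0.001  0.001 -1.   ] w 87.8 F [-0.1 -0.5 -0.4] q [-0.46  0.67  1.49  0.    0.98 -0.07]
```

View pics/s6b.png

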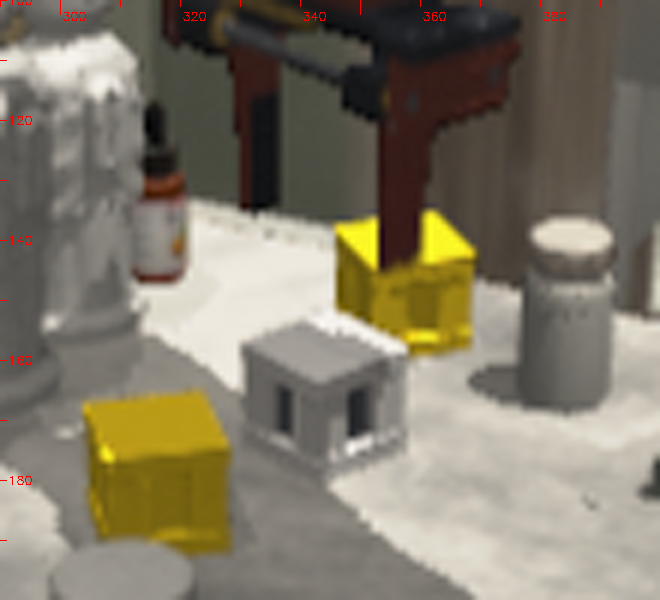

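```bash

python3 -m pendant '[{"dp":[0,0,-0.025],"turn":[0,0,0],"claw":0.0878},{"dp":[0,0,-0.055],"turn":[0,0,0],"claw":0.0878},{"dp":[0,0,-0.075],"turn":[0,0,0],"claw":0.0878},{"dp":[0,0,-0.0845],"turn":[0,0,0],"claw":0.0878},{"dp":[0,0,-0.0845],"turn":[0,0,0],"claw":0.08},{"dp":[0,0,-0.0845],"turn":[0,0,0],"claw":0.07},{"dp":[0,0,-0.0845],"turn":[0,0,0],"claw":0.064},{"dp":[0,0,-0.0845],"turn":[0,0,0],"claw":0.06}]'; python3 st.py
python3 -m pendant '[{"dp":[0,0,0],"turn":[0,0,0],"claw":0.057},{"dp":[0,0,0],"turn":[0,0,0],"claw":0.053},{"dp":[0,0,0],"turn":[0,0,0],"claw":0.05},{"dp":[0,0,0],"turn":[0,0,0],"claw":0.05},{"dp":[0,0,0],"turn":[0,0,0],"claw":0.05}]'; python3 st.py
```

```text
t: 19.1
ee_pos: [642.2, -304.2, 28.3]
orientation: [2.608, 1.749, 0.002]
ft_force: [0.2, -0.4, -0.4]
width: 61.4
t 19.1 tcp [ 642.2 -304.2   28.3] yang -22.29 z [ 0.002 -0.001 -1.   ] w 61.4 F [ 0.2 -0.4 -0.4] q [-0.46  0.78  1.51  0.    0.85 -0.07]
t: 19.6
ee_pos: [641.7, -304.0, 28.0]
orientation: [2.608, 1.75, 0.001]
ft_force: [-2.1, 0.5, 6.2]
width: 57.5
t 19.6 tcp [ 641.7 -304.    28. ] yang -22.29 z [ 0.001 -0.    -1.   ] w 57.5 F [-2.1  0.5  6.2] q [-0.46  0.78  1.51 -0.    0.85 -0.07]
```

```bash

python3 -m pendant '[{"dp":[0,0,0.01],"turn":[0,0,0],"claw":0.05},{"dp":[0,0,0.03],"turn":[0,0,0],"claw":0.05},{"dp":[0,0,0.065],"turn":[0,0,0],"claw":0.05},{"dp":[0,0,0.105],"turn":[0,0,0],"claw":0.05},{"dp":[0,0.01,0.145],"turn":[0,0,0],"claw":0.05},{"dp":[0,0.03,0.18],"turn":[0,0,0],"claw":0.05},{"dp":[0,0.06,0.205],"turn":[0,0,0.01],"claw":0.05},{"dp":[0.002,0.1,0.215],"turn":[0,0,0.02],"claw":0.05}]'; python3 st.py
python3 -m pendant '[{"dp":[0.002,0.045,0],"turn":[0,0,0.01],"claw":0.05},{"dp":[0.004,0.09,0],"turn":[0,0,0.018],"claw":0.05},{"dp":[0.006,0.135,0],"turn":[0,0,0.018],"claw":0.05},{"dp":[0.008,0.18,0],"turn":[0,0,0.018],"claw":0.05},{"dp":[0.01,0.225,0],"turn":[0,0,0.018],"claw":0.05},{"dp":[0.011,0.265,0],"turn":[0,0,0.018],"claw":0.05},{"dp":[0.012,0.295,0],"turn":[0,0,0.018],"claw":0.05},{"dp":[0.012,0.315,0],"turn":[0,0,0.018],"claw":0.05}]'; 
python3 -m pendant '[{"dp":[0,0.008,0],"turn":[0,0,0],"claw":0.05},{"dp":[0,0.011,0],"turn":[0,0,0],"claw":0.05},{"dp":[0,0.011,-0.01],"turn":[0,0,0],"claw":0.05},{"dp":[0,0.011,-0.025],"turn":[0,0,0],"claw":0.05},{"dp":[0,0.011,-0.033],"turn":[0,0,0],"claw":0.05},{"dp":[0,0.011,-0.033],"turn":[0,0,0],"claw":0.05}]';python3 st.py
python3 - <<'E'
from fit import *
for n in("side","top"):
    d=imaging.get_image(n); cv2.imwrite(f"pics/{n}7.png",d["pixels"])
s=cv2.imread("pics/side7.png");t=cv2.imread("pics/top7.png")
crop(s,200,110,100,100,6,"s7b.png");crop(t,220,130,90,70,7,"t7b.png")
E
```

```text
t: 20.4
ee_pos: [644.6, -204.5, 247.1]
orientation: [2.588, 1.771, 0.006]
ft_force: [0.6, 1.1, -3.0]
width: 57.7
t 20.4 tcp [ 644.6 -204.5  247.1] yang -21.23 z [ 0.006 -0.002 -1.   ] w 57.7 F [ 0.6  1.1 -3. ] q [-0.32  0.47  1.49 -0.    1.17  0.05]
t: 21.2
ee_pos: [655.3, 113.6, 243.3]
orientation: [2.573, 1.802, 0.002]
ft_force: [0.1, 0.0, -2.2]
width: 58.1
t: 21.8
ee_pos: [654.1, 121.0, 206.3]
orientation: [-2.575, -1.797, 0.006]
ft_force: [-0.6, 0.0, -3.1]
width: 57.8
t 21.8 tcp [654.1 121.  206.3] yang -20.18 z [-0.004 -0.001 -1.   ] w 57.8 F [-0.6  0.  -3.1] q [ 0.17  0.5   1.54 -0.    1.1   0.52]
```

View pics/s7b.png

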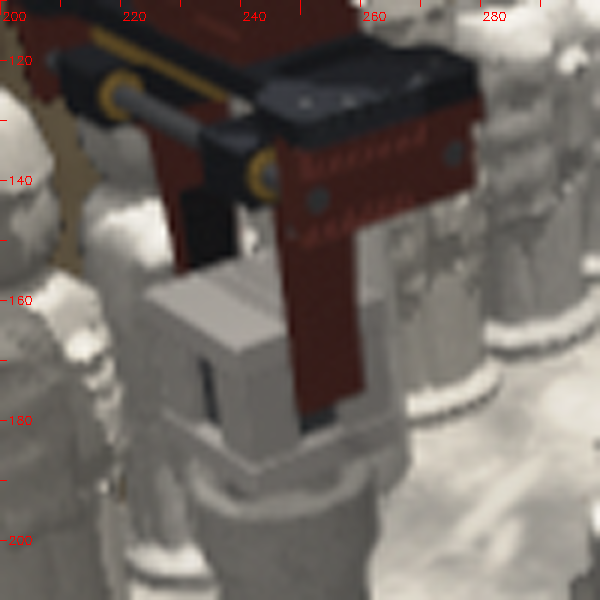

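View pics/t7b.png

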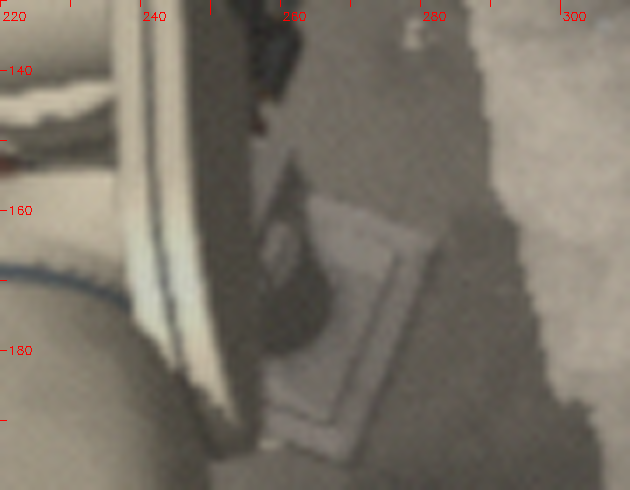

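```bash

python3 - <<'E'
from fit import *
from st import st
st()
P=px(200,110,6,[(145,293),(238,352),(250,472)])
print(P)
for off in (0,-4):
  a=np.radians(69.9);M=np.array([[np.cos(a),-np.sin(a)],[np.sin(a),np.cos(a)]])
  q=sq(29)@M.T+[655.7,122.4]
  print(proj(S,np.c_[q,np.full(4,238.+off)]).round(1).tolist());print(proj(S,np.c_[q,np.full(4,182.+off)]).round(1).tolist())
E
```

```text
t 21.9 tcp [655.3 121.6 208.3] yang -20.15 z [-0.001 -0.    -1.   ] w 58.2 F [-0.6 -0.2 -2.6] q [ 0.17  0.5   1.54 -0.    1.1   0.52]
[[223.75       158.41666667]
 [239.25       168.25      ]
 [241.25       188.25      ]]
[[237.7, 166.4], [263.1, 157.2], [246.7, 148.1], [221.8, 156.6]]
[[241.1, 192.0], [265.5, 182.2], [249.5, 172.4], [225.5, 181.5]]
[[238.0, 168.3], [263.2, 159.1], [246.9, 149.9], [222.1, 158.4]]
[[241.3, 193.8], [265.6, 183.9], [249.7, 174.1], [225.8, 183.2]]
```

```bash

python3 - <<'E'
from fit import *
s=cv2.imread("pics/side7.png")
s=cv2.convertScaleAbs(s,alpha=1.5,beta=-60)
crop(s,215,150,58,50,13,"s7c.png")
E
```

```text
(no output)
```

View pics/s7c.png

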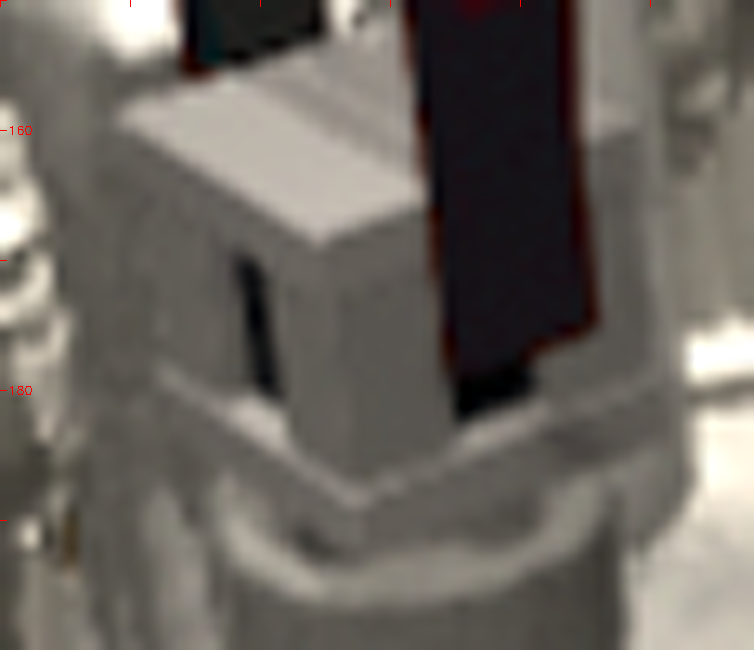

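```bash

python3 - <<'E'
from fit import *
s=cv2.imread("pics/side5.png");crop(s,225,175,45,40,14,"s5c.png")
def ext(d,c,r,z):
    th=np.linspace(0,2*np.pi,361);p=proj(d,np.c_[c[0]+r*np.cos(th),c[1]+r*np.sin(th),np.full(361,z)]);return np.array([p[:,0].min(),p[:,0].max(),p[:,1].min(),p[:,1].max()]).round(1)
print(ext(S,(655.7,122.4),31,167),ext(S,(655.7,122.4),31,137))
print(ext(T,(655.7,122.4),31,167))
print("dpx/dx,dy",proj(S,[[656.7,122.4,200],[655.7,123.4,200],[655.7,122.4,201]])-proj(S,[[655.7,122.4,200]]))
E
```

```text
[230.9 261.5 180.9 196. ] [232.7 262.8 193.2 208.7]
[240.1 262.6 151.9 174. ]
dpx/dx,dy [[-0.40192531 -0.10605664]
 [-0.30235246  0.20889887]
 [-0.05454622 -0.44026633]]
```

View pics/s5c.png

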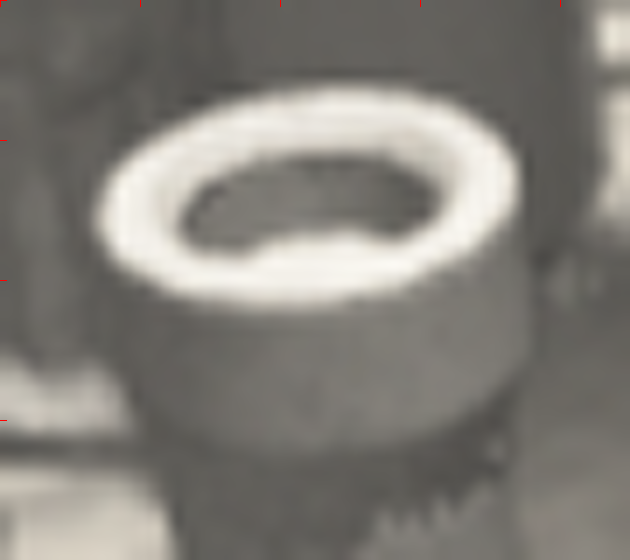

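```bash

python3 -m pendant '[{"dp":[0,0,-0.005],"turn":[0,0,0],"claw":0.05},{"dp":[0,0,-0.009],"turn":[0,0,0],"claw":0.05},{"dp":[0,0,-0.0115],"turn":[0,0,0],"claw":0.05},{"dp":[0,0,-0.013],"turn":[0,0,0],"claw":0.05},{"dp":[0,0,-0.0138],"turn":[0,0,0],"claw":0.05},{"dp":[0,0,-0.0142],"turn":[0,0,0],"claw":0.05},{"dp":[0,0,-0.0142],"turn":[0,0,0],"claw":0.05}]'; python3 st.py
python3 -m pendant '[{"dp":[0,0,-0.0004],"turn":[0,0,0],"claw":0.05},{"dp":[0,0,-0.0008],"turn":[0,0,0],"claw":0.05},{"dp":[0,0,-0.0008],"turn":[0,0,0],"claw":0.05}]'; python3 st.py
```

```text
t: 22.6
ee_pos: [655.5, 122.3, 195.0]
orientation: [2.575, 1.799, 0.0]
ft_force: [-0.3, 0.1, -2.9]
width: 57.8
t 22.6 tcp [655.5 122.3 195. ] yang -20.11 z [ 0.  0. -1.] w 57.8 F [-0.3  0.1 -2.9] q [0.17 0.51 1.55 0.   1.08 0.52]
t: 22.9
ee_pos: [655.7, 122.3, 194.8]
orientation: [2.575, 1.799, 0.001]
ft_force: [-2.2, -0.5, 4.0]
width: 57.6
t 22.9 tcp [655.7 122.3 194.8] yang -20.11 z [ 0.001  0.    -1.   ] w 57.6 F [-2.2 -0.5  4. ] q [0.17 0.51 1.55 0.   1.08 0.52]
```

```bash

python3 -m pendant '[{"dp":[0,0,0.0003],"turn":[0,0,0],"claw":0.057},{"dp":[0,0,0.0003],"turn":[0,0,0],"claw":0.059},{"dp":[0,0,0.0003],"turn":[0,0,0],"claw":0.062},{"dp":[0,0,0.0003],"turn":[0,0,0],"claw":0.07},{"dp":[0,0,0.0003],"turn":[0,0,0],"claw":0.08},{"dp":[0,0,0.0003],"turn":[0,0,0],"claw":0.0878},{"dp":[0,0,0.0003],"turn":[0,0,0],"claw":0.0878}]'; python3 st.py
python3 -m pendant '[{"dp":[0,0,0.015],"turn":[0,0,0],"claw":0.0878},{"dp":[0,0,0.04],"turn":[0,0,0],"claw":0.0878},{"dp":[0,0,0.07],"turn":[0,0,0],"claw":0.0878},{"dp":[0,-0.02,0.09],"turn":[0,0,0],"claw":0.0878},{"dp":[0,-0.06,0.1],"turn":[0,0,0],"claw":0.0878},{"dp":[-0.02,-0.1,0.1],"turn":[0,0,0],"claw":0.0878},{"dp":[-0.04,-0.145,0.1],"turn":[0,0,0],"claw":0.0878},{"dp":[-0.06,-0.19,0.1],"turn":[0,0,0],"claw":0.0878}]'; python3 st.py
python3 - <<'E'
from fit import *
for n in("side","top"):
    d=imaging.get_image(n); cv2.imwrite(f"pics/{n}8.png",d["pixels"])
s=cv2.imread("pics/side8.png");t=cv2.imread("pics/top8.png")
crop(s,210,130,80,60,9,"s8b.png");crop(t,225,135,60,60,9,"t8b.png")
E
```

```text
t: 23.6
ee_pos: [655.5, 122.2, 194.2]
orientation: [2.575, 1.799, 0.0]
ft_force: [0.5, -0.2, -1.3]
width: 87.3
t 23.6 tcp [655.5 122.2 194.2] yang -20.11 z [ 0.  0. -1.] w 87.3 F [ 0.5 -0.2 -1.3] q [0.17 0.51 1.55 0.   1.08 0.52]
t: 24.4
ee_pos: [594.8, -69.2, 295.7]
orientation: [2.574, 1.8, 0.002]
ft_force: [-1.2, -0.3, -0.3]
width: 88.3
t 24.4 tcp [594.8 -69.2 295.7] yang -20.07 z [ 0.002 -0.    -1.   ] w 88.3 F [-1.2 -0.3 -0.3] q [-0.14  0.31  1.62 -0.    1.21  0.21]
```

View pics/s8b.png

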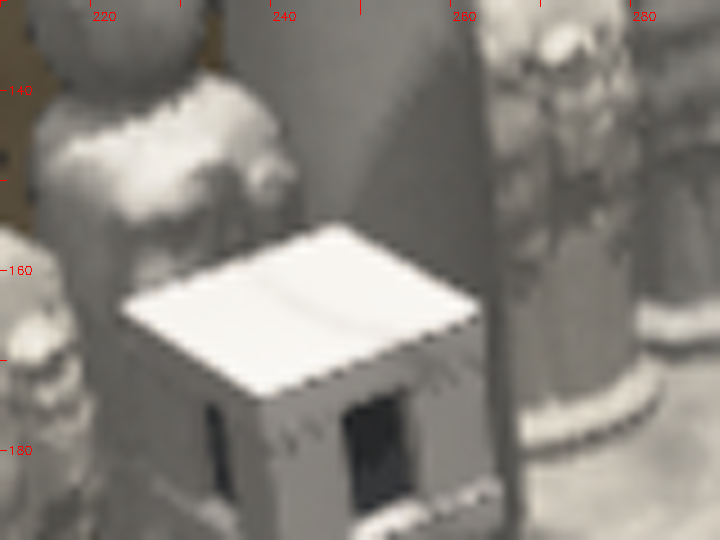

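View pics/t8b.png

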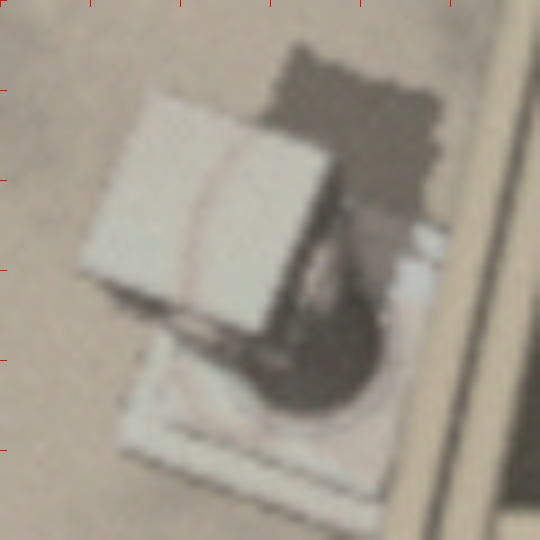

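View pics/top8.png

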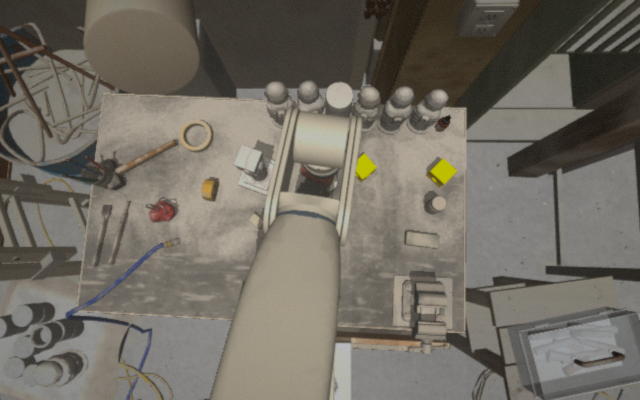

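```bash

python3 - <<'E'
from fit import *
np.set_printoptions(precision=2,suppress=True)
print(assign(T,[(px(225,135,9,[(150,92),(332,158),(265,333),(80,268)]),29,223)],0))
print(assign(S,[(px(210,130,9,[(120,307),(262,395),(480,308),(335,223)]),29,223)],0))
E
```

```text
(array([655.28, 122.33]), np.float64(70.60467859477978), array([[-0.02,  0.43],
       [-0.39,  0.52],
       [ 0.13, -0.54],
       [ 0.27, -0.4 ]]))
(array([656.71, 122.2 ]), np.float64(70.80459716533187), array([[ 0.49,  0.24],
       [ 0.06,  0.13],
       [-0.52, -0.01],
       [-0.03, -0.3 ]]))
```

```bash

python3 -m pendant '[{"dp":[-0.03,0.015,0],"turn":[0,0,-0.06],"claw":0.0878},{"dp":[-0.065,0.03,0],"turn":[0,0,-0.12],"claw":0.0878},{"dp":[-0.1,0.046,-0.02],"turn":[0,0,-0.18],"claw":0.0878},{"dp":[-0.13,0.06,-0.05],"turn":[0,0,-0.212],"claw":0.07},{"dp":[-0.15,0.07,-0.09],"turn":[0,0,-0.212],"claw":0.07},{"dp":[-0.155,0.072,-0.13],"turn":[0,0,-0.212],"claw":0.07},{"dp":[-0.155,0.072,-0.16],"turn":[0,0,-0.212],"claw":0.07},{"dp":[-0.155,0.072,-0.18],"turn":[0,0,-0.212],"claw":0.07}]'
python3 -m pendant '[{"dp":[0,0,-0.01],"turn":[0,0,0],"claw":0.07},{"dp":[0,0,-0.01],"turn":[0,0,0],"claw":0.07}]'; python3 st.py
python3 - <<'E'
from fit import *
d=imaging.get_image("side"); cv2.imwrite("pics/side9.png",d["pixels"]); crop(d["pixels"],320,180,100,90,6,"s9b.png")
d=imaging.get_image("top"); cv2.imwrite("pics/top9.png",d["pixels"]); crop(d["pixels"],260,205,80,70,7,"t9b.png")
E
```

```text
t: 25.3
ee_pos: [440.2, 4.8, 113.4]
orientation: [-2.75, -1.518, 0.001]
ft_force: [-0.0, 0.5, 0.1]
width: 69.9
t: 25.5
ee_pos: [440.4, 4.5, 103.9]
orientation: [-2.75, -1.517, 0.002]
ft_force: [-0.3, 0.2, 0.0]
width: 70.1
t 25.5 tcp [440.4   4.5 103.9] yang -32.24 z [-0.001  0.    -1.   ] w 70.1 F [-0.3  0.2  0. ] q [-0.02  0.36  2.11  0.    0.68  0.55]
```

View pics/s9b.png

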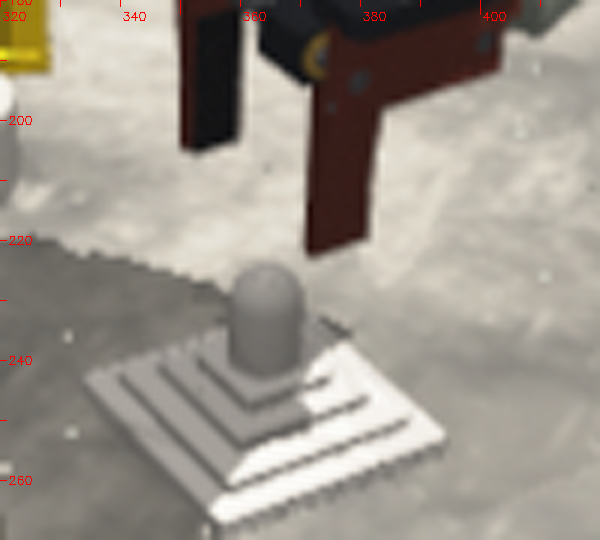

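View pics/t9b.png

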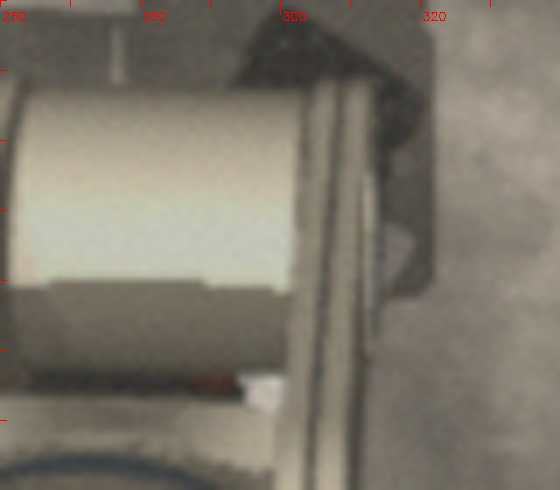

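```bash

python3 -m pendant '[{"dp":[0.0002,-0.0002,-0.02],"turn":[0,0,0],"claw":0.07},{"dp":[0.0002,-0.0002,-0.045],"turn":[0,0,0],"claw":0.07},{"dp":[0.0002,-0.0002,-0.062],"turn":[0,0,0],"claw":0.07},{"dp":[0.0002,-0.0002,-0.068],"turn":[0,0,0],"claw":0.07},{"dp":[0.0002,-0.0002,-0.068],"turn":[0,0,0],"claw":0.06},{"dp":[0.0002,-0.0002,-0.068],"turn":[0,0,0],"claw":0.05},{"dp":[0.0002,-0.0002,-0.068],"turn":[0,0,0],"claw":0.04},{"dp":[0.0002,-0.0002,-0.068],"turn":[0,0,0],"claw":0.032}]'; python3 st.py
python3 -m pendant '[{"dp":[0,0,0],"turn":[0,0,0],"claw":0.029},{"dp":[0,0,0],"turn":[0,0,0],"claw":0.027},{"dp":[0,0,0],"turn":[0,0,0],"claw":0.023},{"dp":[0,0,0],"turn":[0,0,0],"claw":0.02},{"dp":[0,0,0],"turn":[0,0,0],"claw":0.02},{"dp":[0,0,0],"turn":[0,0,0],"claw":0.02}]'; python3 st.py
```

```text
t: 26.4
ee_pos: [441.3, 4.0, 37.1]
orientation: [2.75, 1.517, 0.002]
ft_force: [0.5, -0.2, -0.1]
width: 41.2
t 26.4 tcp [441.3   4.   37.1] yang -32.26 z [ 0.002 -0.    -1.   ] w 41.2 F [ 0.5 -0.2 -0.1] q [-0.02  0.5   2.13 -0.    0.51  0.55]
t: 27.0
ee_pos: [440.6, 4.1, 36.5]
orientation: [-2.751, -1.517, -0.0]
ft_force: [-1.4, 1.0, 7.0]
width: 27.4
t 27.0 tcp [440.6   4.1  36.5] yang -32.26 z [ 0.  0. -1.] w 27.4 F [-1.4  1.   7. ] q [-0.02  0.5   2.13  0.    0.51  0.55]
```

```bash

python3 -m pendant '[{"dp":[0,0,0.008],"turn":[0,0,0],"claw":0.02},{"dp":[0,0,0.025],"turn":[0,0,0],"claw":0.02},{"dp":[0,0,0.055],"turn":[0,0,0],"claw":0.02},{"dp":[0,0,0.095],"turn":[0,0,0],"claw":0.02},{"dp":[0,0,0.135],"turn":[0,0,0],"claw":0.02},{"dp":[0,0,0.175],"turn":[0,0,0],"claw":0.02},{"dp":[0,0,0.215],"turn":[0,0,0],"claw":0.02},{"dp":[0,0,0.24],"turn":[0,0,0.02],"claw":0.02}]'; python3 st.py
python3 -m pendant '[{"dp":[0.01,0.005,0.012],"turn":[0,0,0.04],"claw":0.02},{"dp":[0.035,0.018,0.017],"turn":[0,0,0.08],"claw":0.02},{"dp":[0.07,0.038,0.017],"turn":[0,0,0.12],"claw":0.02},{"dp":[0.105,0.058,0.017],"turn":[0,0,0.15],"claw":0.02},{"dp":[0.14,0.077,0.017],"turn":[0,0,0.18],"claw":0.02},{"dp":[0.17,0.094,0.017],"turn":[0,0,0.192],"claw":0.02},{"dp":[0.195,0.107,0.017],"turn":[0,0,0.192],"claw":0.02},{"dp":[0.208,0.114,0.012],"turn":[0,0,0.192],"claw":0.02}]'; python3 st.py
python3 -m pendant '[{"dp":[0.005,0.003,0],"turn":[0,0,0],"claw":0.02},{"dp":[0.0068,0.0042,0],"turn":[0,0,0],"claw":0.02},{"dp":[0.0068,0.0042,0],"turn":[0,0,0],"claw":0.02},{"dp":[0.0068,0.0042,0],"turn":[0,0,0],"claw":0.02},{"dp":[0.0068,0.0042,0],"turn":[0,0,0],"claw":0.02}]'; python3 st.py
python3 - <<'E'
from fit import *
for n in("side","top"):
    d=imaging.get_image(n); cv2.imwrite(f"pics/{n}10.png",d["pixels"])
s=cv2.imread("pics/side10.png");t=cv2.imread("pics/top10.png")
crop(s,200,105,85,100,6,"s10b.png");crop(t,215,120,75,75,8,"t10b.png")
E
```

```text
t: 27.8
ee_pos: [440.9, 4.0, 279.4]
orientation: [2.734, 1.544, 0.004]
ft_force: [0.5, 0.1, -3.2]
width: 27.6
t 27.8 tcp [440.9   4.  279.4] yang -31.1 z [ 0.003 -0.    -1.   ] w 27.6 F [ 0.5  0.1 -3.2] q [-0.02  0.07  1.96 -0.    1.11  0.52]
t: 28.6
ee_pos: [650.0, 119.0, 288.1]
orientation: [2.574, 1.8, 0.001]
ft_force: [0.0, -0.2, -3.8]
width: 27.4
t 28.6 tcp [650.  119.  288.1] yang -20.07 z [ 0.  0. -1.] w 27.4 F [ 0.  -0.2 -3.8] q [0.16 0.41 1.49 0.   1.24 0.51]
t: 29.1
ee_pos: [654.9, 121.7, 288.7]
orientation: [2.575, 1.799, 0.0]
ft_force: [0.6, -0.7, -2.2]
width: 27.9
t 29.1 tcp [654.9 121.7 288.7] yang -20.14 z [ 0. -0. -1.] w 27.9 F [ 0.6 -0.7 -2.2] q [ 0.17  0.42  1.47 -0.    1.25  0.52]
```

View pics/s10b.png

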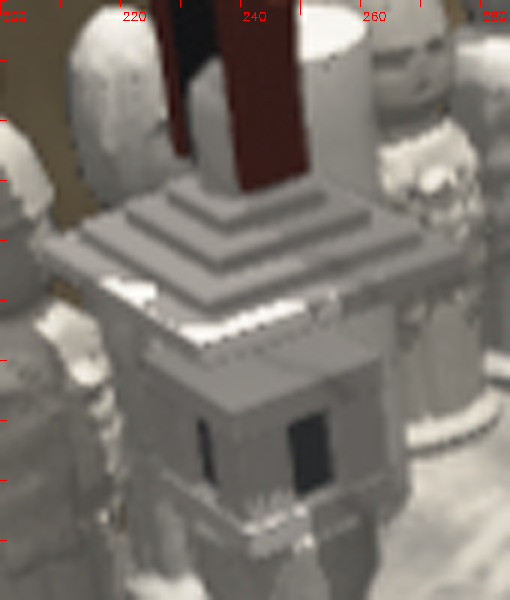

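View pics/t10b.png

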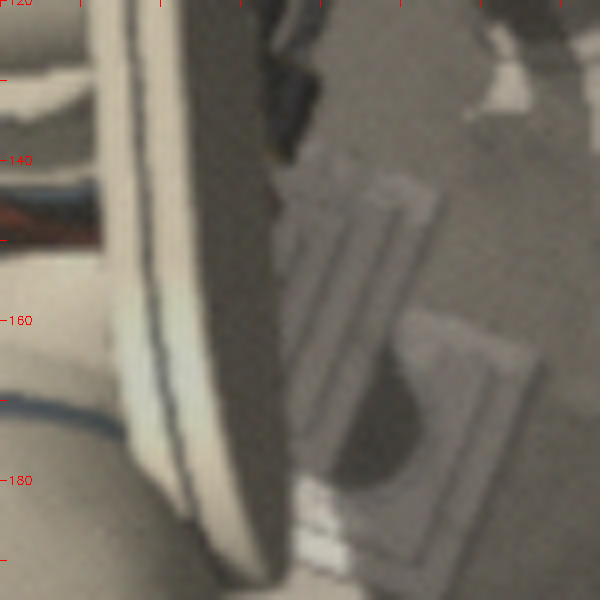

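```bash

python3 - <<'E'
from fit import *
np.set_printoptions(precision=2,suppress=True)
def ang(uv,z):
    p=back(T,uv,z); d=p[1]-p[0]; return np.degrees(np.arctan2(d[1],d[0]))%90
print("roof",ang(px(215,120,8,[(440,195),(325,480)]),257),"base",ang(px(215,120,8,[(543,357),(440,598)]),20))
s=cv2.imread("pics/side10.png");t=cv2.imread("pics/top10.png")
crop(cv2.convertScaleAbs(s,alpha=1.8,beta=-110),203,125,82,50,9,"s10c.png");crop(cv2.convertScaleAbs(t,alpha=2,beta=-120),245,135,42,45,13,"t10c.png")
E
```

```text
roof 69.7885347024476 base 68.30668316541798
```

View pics/s10c.png

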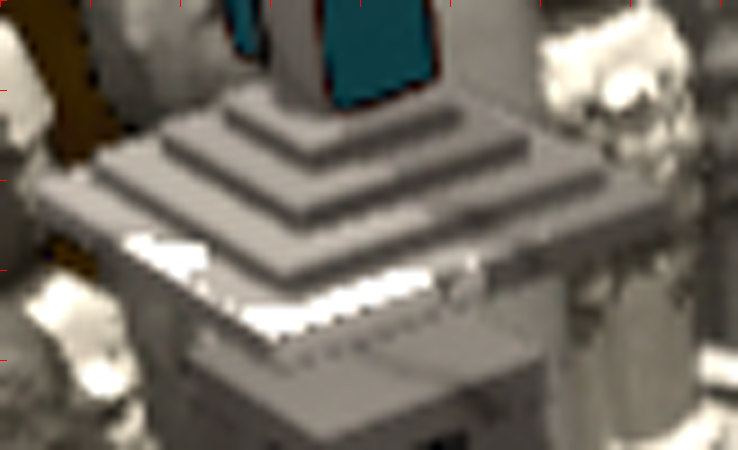

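View pics/t10c.png

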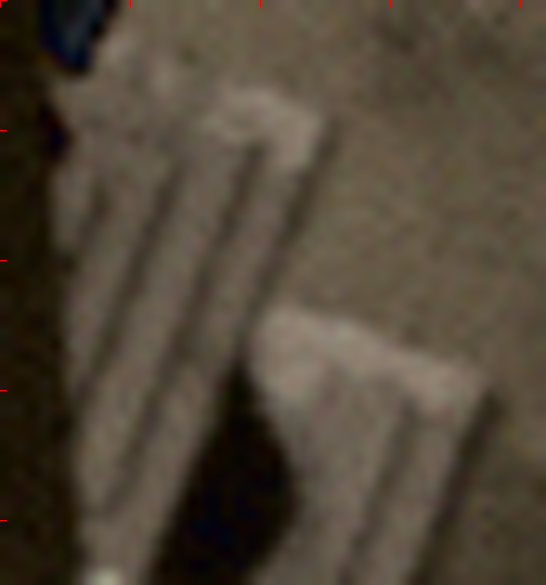

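```bash

python3 - <<'E'
from fit import *
np.set_printoptions(precision=2,suppress=True)
print(assign(S,[(px(203,125,9,[(35,190),(270,342),(670,205)]),50,262.7)],0))
print(assign(S,[(px(203,125,9,[(35,190),(270,342),(670,205)]),50,262.7),(px(203,125,9,[(92,165),(285,265),(605,168)]),40,269.7),(px(203,125,9,[(163,138),(297,208),(528,138)]),29,276.7)],0))
def ang(uv,z,s=0):
    p=back(T,uv,z); d=p[1]-p[0]; return np.degrees(np.arctan2(d[1],d[0]))%90
print("roof",ang(px(245,135,13,[(325,130),(180,500)]),257),"base",ang(px(245,135,13,[(490,390),(410,580)]),20))
E
python3 st.py
```

```text
(array([651.82, 125.15]), np.float64(68.52391728470523), array([[ 0.64,  0.28],
       [ 0.31, -0.16],
       [-0.96,  0.19]]))
(array([652.53, 124.28]), np.float64(68.84594722045823), array([[ 0.68,  0.43],
       [ 0.1 ,  0.1 ],
       [-0.94,  0.52],
       [ 0.4 ,  0.83],
       [ 0.29, -1.49],
       [-0.59, -0.08],
       [ 0.88,  1.03],
       [-0.02, -0.68],
       [-0.79,  0.14]]))
roof 70.35730998806505 base 68.6143200977186
t 29.2 tcp [655.2 121.9 288.7] yang -20.13 z [ 0.  0. -1.] w 27.6 F [-0.7  0.4 -2.5] q [ 0.17  0.42  1.47 -0.    1.25  0.52]
```

```bash

python3 - <<'E'
from fit import *
np.set_printoptions(precision=2,suppress=True)
a=np.radians(70);M=np.array([[np.cos(a),-np.sin(a)],[np.sin(a),np.cos(a)]])
for c in [(655.2,122),(652.3,124.5)]:
  for h,z in((50,262.7),(50,252.7),(40,269.7)):
    q=sq(h)@M.T+c
    print(c,z,"S",proj(S,np.c_[q,np.full(4,z)]).tolist(),"T",proj(T,np.c_[q,np.full(4,z)]).tolist())
print(px(203,125,9,[(35,190),(270,342),(670,205)]),px(245,135,13,[(312,130),(325,120),(332,130),(490,385)]))
E
```

```text
(655.2, 122) 262.7 S [[232.84177814837602, 161.65970842764833], [277.5451847445776, 145.80389969089737], [248.61955893298156, 131.10007961578742], [205.27361105949944, 144.84800441401842]] T [[218.80693987364083, 165.91273521421743], [255.76213002270336, 179.54825508201637], [270.37661430161904, 142.92753834984703], [233.74203636444255, 129.67286527367463]]
(655.2, 122) 252.7 S [[233.5232362530617, 166.61903376422964], [277.9054031602783, 150.53790686794744], [249.12236701234156, 135.59850269929183], [206.07539434185972, 149.55320677476146]] T [[219.83333769661272, 166.78604625528536], [256.435752590936, 180.29451606416808], [270.9022649793933, 144.0175422404472], [234.61442038148965, 130.88275051277003]]
(655.2, 122) 269.7 S [[234.16014327863698, 154.726004545661], [269.98327280881387, 142.36068990221065], [246.86184179974276, 130.5851215831368], [211.91643096681673, 141.61248719748977]] T [[223.29236824562668, 162.96689491939043], [253.03103975189097, 173.91617538320608], [264.8331400266044, 144.45545516427094], [235.30243005767585, 133.75319931674056]]
(652.3, 124.5) 262.7 S [[233
[... 461 characters left out ...]
2772543933162], [206.36610539773332, 150.32450329443066]] T [[218.80419793502, 167.9039302961564], [255.4117252988975, 181.42372245314152], [269.89414972886357, 145.12283472678394], [233.60124854687803, 131.97711010185952]]
(652.3, 124.5) 269.7 S [[234.57715551305088, 155.57382701207797], [270.5047510676447, 143.1200034231536], [247.27720804886792, 131.26294392801694], [212.23094747080114, 142.364657801097]] T [[222.2476684353565, 164.10166099012582], [251.99055853324816, 175.0602673753054], [263.8058281411718, 145.57981390087764], [234.27093704528198, 134.86849388531127]]
[[206.44 145.67]
 [232.56 162.56]
 [277.   147.33]] [[268.54 144.54]
 [269.54 143.77]
 [270.08 144.54]
 [282.23 164.15]]
```

```bash

python3 - <<'E'
from fit import *
np.set_printoptions(precision=2,suppress=True)
s=cv2.imread("pics/side9.png");crop(s,328,215,74,58,10,"s9c.png")
t=cv2.imread("pics/top3.png");crop(t,265,212,65,58,10,"t3r.png")
E
```

```text
(no output)
```

View pics/s9c.png

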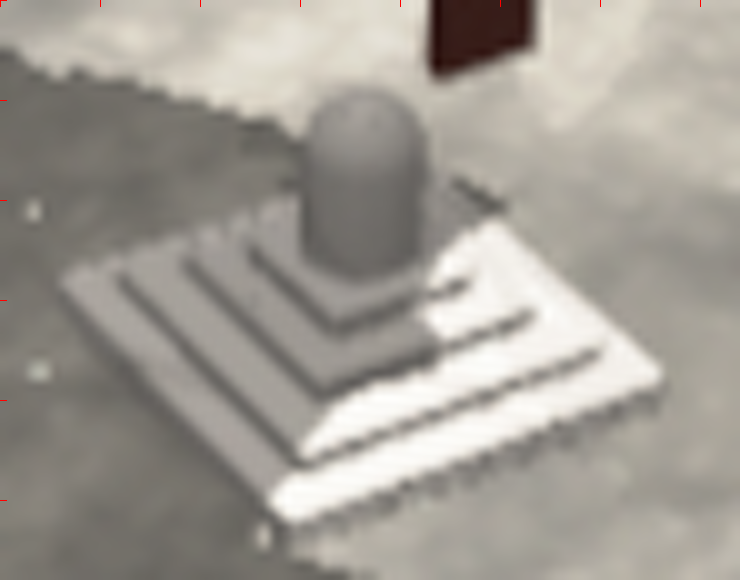

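```bash

python3 - <<'E'
from fit import *
np.set_printoptions(precision=2,suppress=True)
def ext(d,c,r,z):
    th=np.linspace(0,2*np.pi,361);p=proj(d,np.c_[c[0]+r*np.cos(th),c[1]+r*np.sin(th),np.full(361,z)]);return np.array([p[:,0].min(),p[:,0].max(),p[:,1].min(),p[:,1].max()]).round(2)
for c in[(440.8,4.4),(441.8,4.4),(440.8,5.4)]: print(c,ext(S,c,14,31),ext(S,c,14,45))
print("meas z31 left/right/low",px(328,215,10,[(303,240),(421,240),(362,278)]).tolist())
print(assign(S,[(px(328,215,10,[(60,283),(290,525),(662,372)]),50,10)],0))
a=np.radians(58);M=np.array([[np.cos(a),-np.sin(a)],[np.sin(a),np.cos(a)]])
print(proj(S,np.c_[sq(50)@M.T+[440.8,4.4],np.full(4,10)]),px(328,215,10,[(60,283),(290,525),(662,372)]))
E
```

```text
(440.8, 4.4) [357.1  369.74 236.01 243.52] [357.27 370.   230.93 238.37]
(441.8, 4.4) [356.69 369.33 235.89 243.4 ] [356.85 369.58 230.81 238.25]
(440.8, 5.4) [356.91 369.56 236.25 243.77] [357.08 369.82 231.16 238.61]
meas z31 left/right/low [[357.85, 238.55], [369.65, 238.55], [363.75, 242.35]]
(array([440.85,   4.17]), np.float64(57.858785570295176), array([[ 0.89,  0.33],
       [-0.05,  0.12],
       [-0.81, -0.28]]))
[[356.65 267.01]
 [394.55 252.05]
 [368.86 229.66]
 [332.62 242.62]] [[333.55 242.85]
 [356.55 267.05]
 [393.75 251.75]]
```

```bash

python3 -m pendant '[{"dp":[0,0,-0.005],"turn":[0,0,0],"claw":0.02},{"dp":[0,0,-0.012],"turn":[0,0,0],"claw":0.02},{"dp":[0,0,-0.018],"turn":[0,0,0],"claw":0.02},{"dp":[0,0,-0.022],"turn":[0,0,0],"claw":0.02},{"dp":[0,0,-0.024],"turn":[0,0,0],"claw":0.02},{"dp":[0,0,-0.025],"turn":[0,0,0],"claw":0.02},{"dp":[0,0,-0.025],"turn":[0,0,0],"claw":0.02},{"dp":[0,0,-0.025],"turn":[0,0,0],"claw":0.02}]'; python3 st.py
python3 - <<'E'
from fit import *
s=imaging.get_image("side")["pixels"]; cv2.imwrite("pics/side11.png",s)
crop(cv2.convertScaleAbs(s,alpha=1.5,beta=-70),200,120,85,70,9,"s11b.png")
E
```

```text
t: 30.0
ee_pos: [655.6, 122.2, 263.5]
orientation: [2.575, 1.799, 0.001]
ft_force: [0.4, -0.2, -3.0]
width: 27.7
t 30.0 tcp [655.6 122.2 263.5] yang -20.11 z [ 0.  0. -1.] w 27.7 F [ 0.4 -0.2 -3. ] q [0.17 0.45 1.5  0.   1.2  0.52]
```

View pics/s11b.png

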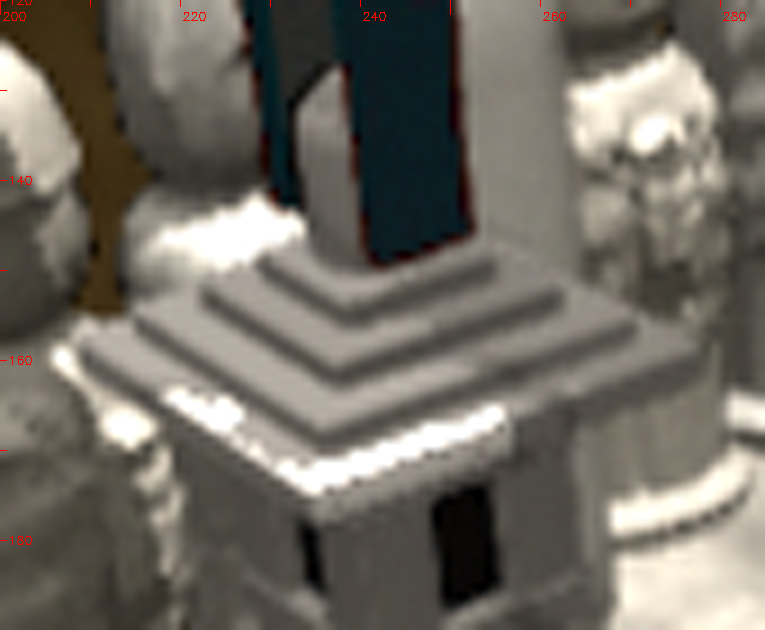

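```bash

python3 - <<'E'
from fit import *
np.set_printoptions(precision=2,suppress=True)
for z in(237,235): print(assign(S,[(px(200,120,9,[(72,352),(310,492),(705,352)]),50,z)],0))
E
python3 -m pendant '[{"dp":[0,0,-0.001],"turn":[0,0,0],"claw":0.02},{"dp":[0,0,-0.0017],"turn":[0,0,0],"claw":0.02},{"dp":[0,0,-0.0017],"turn":[0,0,0],"claw":0.02}]'
python3 -m pendant '[{"dp":[0,0,-0.0005],"turn":[0,0,0],"claw":0.02},{"dp":[0,0,-0.001],"turn":[0,0,0],"claw":0.02},{"dp":[0,0,-0.001],"turn":[0,0,0],"claw":0.02}]'
```

```text
(array([653.69, 124.91]), np.float64(69.9432509001241), array([[ 0.62,  1.13],
       [-0.21, -0.9 ],
       [-0.4 ,  0.06]]))
(array([656.31, 121.88]), np.float64(69.99557343675674), array([[ 0.48,  1.06],
       [-0.26, -0.86],
       [-0.2 ,  0.03]]))
t: 30.35
ee_pos: [655.4, 122.2, 261.5]
orientation: [-2.575, -1.799, 0.0]
ft_force: [-0.1, -0.9, -2.2]
width: 27.6
t: 30.65
ee_pos: [655.4, 122.2, 260.5]
orientation: [-2.575, -1.799, 0.0]
ft_force: [0.7, -0.4, -3.0]
width: 27.4
```

Not yet in contact (weight still hanging); continue in half-millimetre steps.

```bash

python3 -m pendant '[{"dp":[0,0,-0.0004],"turn":[0,0,0],"claw":0.02},{"dp":[0,0,-0.0007],"turn":[0,0,0],"claw":0.02},{"dp":[0,0,-0.0007],"turn":[0,0,0],"claw":0.02}]'
python3 -m pendant '[{"dp":[0,0,-0.0005],"turn":[0,0,0],"claw":0.02},{"dp":[0,0,-0.0005],"turn":[0,0,0],"claw":0.02}]'
```

```text
t: 30.95
ee_pos: [655.4, 122.2, 259.8]
orientation: [-2.575, -1.799, 0.0]
ft_force: [-0.2, 0.6, -1.9]
width: 27.4
t: 31.15
ee_pos: [655.4, 122.2, 259.6]
orientation: [2.575, 1.799, -0.0]
ft_force: [-0.8, -1.2, -1.5]
width: 27.4
```

```bash

python3 -m pendant '[{"dp":[0,0,-0.0005],"turn":[0,0,0],"claw":0.02},{"dp":[0,0,-0.0005],"turn":[0,0,0],"claw":0.02},{"dp":[0,0,-0.0005],"turn":[0,0,0],"claw":0.02}]'
```

```text
t: 31.45
ee_pos: [655.5, 122.2, 259.4]
orientation: [2.575, 1.799, 0.0]
ft_force: [-1.6, -0.6, 4.0]
width: 27.5
```

```bash

python3 -m pendant '[{"dp":[0,0,-0.0003],"turn":[0,0,0],"claw":0.02},{"dp":[0,0,-0.0003],"turn":[0,0,0],"claw":0.02}]'
```

```text
t: 31.65
ee_pos: [655.6, 122.3, 259.3]
orientation: [2.575, 1.799, 0.001]
ft_force: [-2.8, 0.0, 4.9]
width: 27.2
```

```bash

python3 -m pendant '[{"dp":[0,0,0.0005],"turn":[0,0,0],"claw":0.027},{"dp":[0,0,0.0005],"turn":[0,0,0],"claw":0.029},{"dp":[0,0,0.0005],"turn":[0,0,0],"claw":0.032},{"dp":[0,0,0.0005],"turn":[0,0,0],"claw":0.04},{"dp":[0,0,0.0005],"turn":[0,0,0],"claw":0.05},{"dp":[0,0,0.0005],"turn":[0,0,0],"claw":0.06},{"dp":[0,0,0.0005],"turn":[0,0,0],"claw":0.07},{"dp":[0,0,0.001],"turn":[0,0,0],"claw":0.07}]'; python3 st.py
python3 -m pendant '[{"dp":[0,0,0.01],"turn":[0,0,0],"claw":0.07},{"dp":[0,0,0.03],"turn":[0,0,0],"claw":0.07},{"dp":[0,0,0.055],"turn":[0,0,0],"claw":0.07},{"dp":[0,0,0.08],"turn":[0,0,0],"claw":0.07},{"dp":[-0.01,-0.04,0.09],"turn":[0,0,0],"claw":0.07},{"dp":[-0.03,-0.085,0.09],"turn":[0,0,0],"claw":0.07},{"dp":[-0.05,-0.13,0.09],"turn":[0,0,0],"claw":0.07},{"dp":[-0.07,-0.175,0.09],"turn":[0,0,0],"claw":0.07}]'
python3 -m pendant '[{"dp":[-0.02,-0.045,0],"turn":[0,0,0],"claw":0.07},{"dp":[-0.04,-0.09,0],"turn":[0,0,0],"claw":0.07},{"dp":[-0.06,-0.12,0],"turn":[0,0,0],"claw":0.07},{"dp":[-0.07,-0.14,0],"turn":[0,0,0],"claw":0.07},{"dp":[-0.07,-0.14,0],"turn":[0,0,0],"claw":0.07}]'; python3 st.py
python3 - <<'E'
from fit import *
for n in("side","top"):
    d=imaging.get_image(n); cv2.imwrite(f"pics/{n}12.png",d["pixels"])
s=cv2.imread("pics/side12.png");t=cv2.imread("pics/top12.png")
crop(s,195,120,95,150,4,"s12b.png");crop(t,200,120,90,80,7,"t12b.png");crop(s,195,120,95,65,8,"s12c.png")
E
```

```text
t: 32.45
ee_pos: [655.4, 122.2, 259.5]
orientation: [-2.575, -1.799, 0.0]
ft_force: [-0.2, -0.1, 1.0]
width: 68.0
t 32.45 tcp [655.4 122.2 259.5] yang -20.11 z [-0. -0. -1.] w 68.0 F [-0.2 -0.1  1. ] q [ 0.17  0.45  1.5  -0.    1.19  0.52]
t: 33.25
ee_pos: [584.7, -54.2, 350.7]
orientation: [2.574, 1.8, 0.002]
ft_force: [0.4, -0.5, 0.1]
width: 69.7
t: 33.75
ee_pos: [514.4, -195.0, 350.6]
orientation: [2.577, 1.794, 0.0]
ft_force: [-0.2, -0.4, 0.0]
width: 70.1
t 33.75 tcp [ 514.4 -195.   350.6] yang -20.31 z [ 0.001 -0.001 -1.   ] w 70.1 F [-0.2 -0.4  0. ] q [-0.38  0.19  1.66 -0.    1.3  -0.03]
```

View pics/s12b.png

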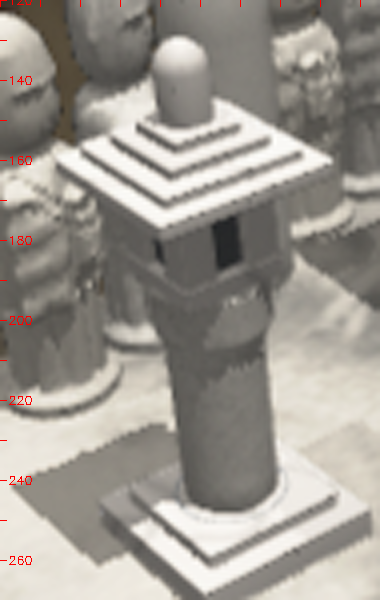

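View pics/t12b.png

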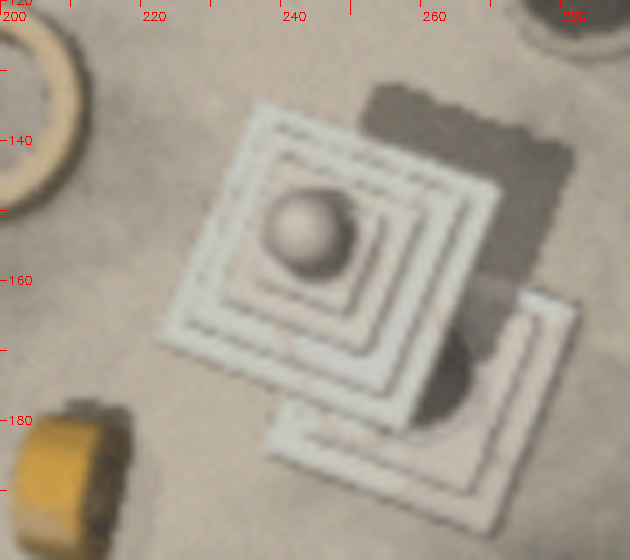

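View pics/s12c.png

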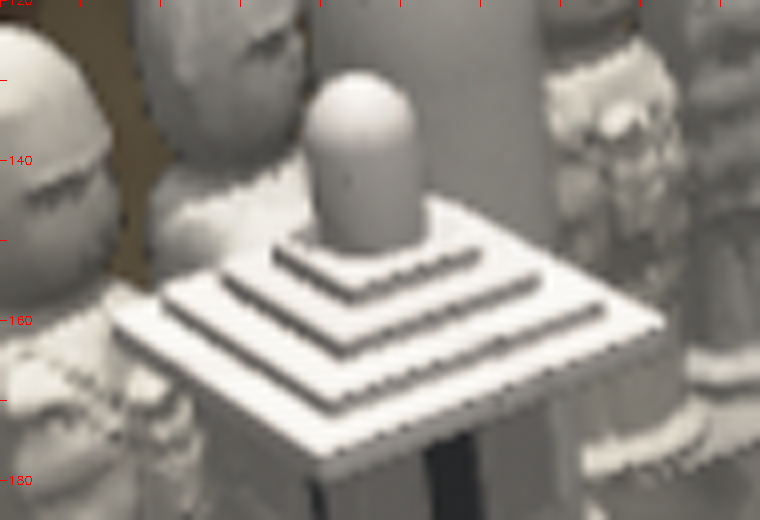

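View pics/side12.png

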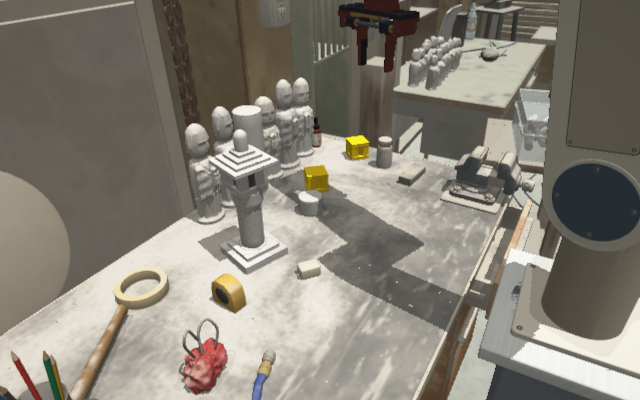

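View pics/top12.png

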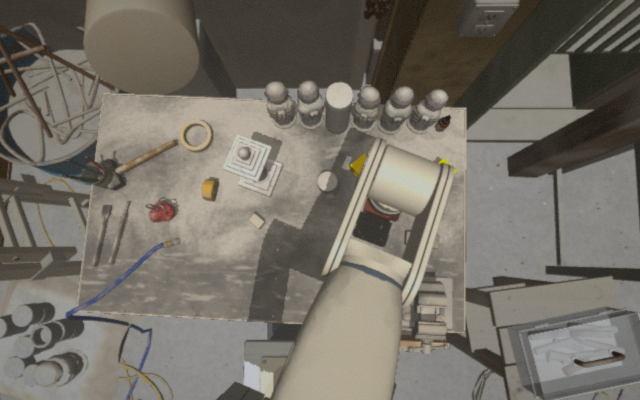

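The lantern stands complete: roof corners in the top crop are at about (237,134), (271,147), (258,181) and (223,169), and the bystanders look unmoved. One last fit of the roof pose.

```bash

python3 - <<'E'
from fit import *
np.set_printoptions(precision=2,suppress=True)
r=assign(T,[(px(200,120,7,[(260,100),(500,185),(407,432),(163,338)]),50,233)],0);print(r[0],r[1],np.abs(r[2]).max())
r=assign(S,[(px(195,120,8,[(112,322),(322,457),(667,322)]),50,233)],0);print(r[0],r[1],np.abs(r[2]).max())
r=assign(T,[(px(200,120,7,[(580,308),(492,535),(268,450)]),55,20)],0);print("base",r[0],r[1])
E
```

```text
[655.55 121.65] 70.20458098989869 1.0092208357752952
[653.77 123.63] 69.9806881190824 0.9208608088838446
base [655.95 121.86] 70.10980833302273
```

Roof, lamp house and base agree in position within about 2 mm and in yaw within 1°. Handing in.

```bash
python3 -c "
from workcell import ctrl
print(ctrl.close_job())"; python3 st.py
```

```text
the job is handed in; nothing more can be done
None
the job is handed in; nothing more can be done
```

The lantern is built on the base stone in the order you asked: column, hollow cap with its hollow up, white lamp house, knobbed roof. I handed the job in at about 34 s of the 93 s. Each piece went down to a light touch of at most about 8 N at the wrist, was released, and the arm was then moved well clear.

**Last pictures, in mm:**

| Piece | Top camera | Side camera |
|---|---|---|
| Base stone | (655.9, 121.9), turned 70.1° | not fitted again at the end |
| Lamp house (measured before the roof went on) | (655.3, 122.3), turned 70.6° | (656.7, 122.2), turned 70.8° |
| Roof | (655.6, 121.7), turned 70.2° | (653.8, 123.6), turned 70.0° |

- **Centring and squareness:** by the top camera the lamp house and roof sit within about 1 mm of the base centre and are square to it within 1°. I checked the column and cap by eye and in the side camera, and both looked centred on the ring.
- **Standing:** the lantern stood freely after release. The solid cap, wax block, tape measure, jar and yellow blocks looked unmoved by eye. The rubbing stone was visible only in the side picture.

**Disagreements:**
- The side camera puts the roof about 2–3 mm from where the top camera puts it. Its fit has no back corner, and the calibration is only good to about 2 mm.
- Yaw readings of the roof while it was still in the gripper scattered by about 1.5°.
- The job gave no verdict.

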